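# Stock the macaron showcase and fit its cover

## Robot

A 6-joint arm with a two-finger parallel gripper is mounted at the origin on the work surface. World frame = base frame: x ahead of the robot, y to its left, z up, the work surface at z = 0. Lengths are in mm, angles in rad, forces in N, time in s.
With the tool pointing down it reaches from about 300 to 850 mm from the base axis. Payload 4.2 kg.
Tool frame: the origin (TCP) lies between the finger pads; the fingertips stand bot.tip_extent ahead of it and the grasp point (between the pads) is the TCP (bot.tip_extent is the distance from the TCP to the fingertips, in mm); x points along the fingers, y is the direction in which the jaws open and shut, and the axes are right-handed (so a half turn about x gives the same grasp; the last joint's range is limited). The gripper opens to 91 mm and grips with 3 to 60 N. Pads are 32 mm wide; open, the fingers measure 118 mm over their backs; the gripper's body (76 mm by 178 mm) begins 60 mm behind the grasp point.
Start: joints at [-1.183, 0.32, 1.565, -0, 1.257, -0.02], TCP at [228.044, -527.863, 212.476] pointing down, gripper open.
Joint ranges: [-3.11, 3.11], [-0.84, 2.01], [0.21, 2.61], [-1.34, 4.49], [0.05, 2.63], [-2.56, 2.56]. Speed limits (rad/s): [2.57, 2.57, 3.14, 3.14, 3.14, 3.14].

## Interface

Orientations are given as a unit quaternion [x, y, z, w].
In Python, from workcell import bot gives the robot as it stands. The module is installed in compiled form; this text tells all that it offers.
- The arm moves only by the tool apply_moves, never from a script. Its arguments are lists of equal length, an entry for each row: "slide": the shift along the tool's x, y, z in cm, a list of three; "turn": the turn, a rotation vector about the tool's x, y, z in degrees, a list of three; "grip": the opening, from 0 (shut) to 1 (fully open). A call has 1 to 20 rows; each row shifts and turns the commanded pose from where the row before left it, along the tool's axes as they then stand; what a row does not reach is not made up. A row lasts 1/10 s, in which the tool goes at most 50 mm and 8.59 degrees, less where a joint would pass 70% of its speed; a pose out of reach is approached as far as the arm can. A call with a gripper value outside its range is refused whole. The fingers move at their own pace and stop on an object; "squeeze" is the grip in N (left out, the last holds). Time passes only in rows, so rows that do not move let the fingers close. It gives the time, the measured TCP pose, the force and the opening at its end, in the units of the state.
- bot.state(): the state, without advancing time (a new reading comes with each control period).
- bot.grab_frame(name): name is "scene" or "top" or "wrist"; returns a dict with "color" (480x640x3 uint8, red, green, blue), "fx", "fy", "cx", "cy" (pixels), "k1" (the pictures are not rectified: a ray, as slopes to the right and down, at radius r is drawn at 1 + k1 r^2 times it, then the intrinsics apply), "R" (3x3) and "t" (3): a world point X has camera coordinates R X + t. Camera axes: x right, y down, z forward; pixel columns grow to the right and rows downward; lengths in mm; the calibration is good to about 2 mm. A picture is of the moment at which its call begins. There is no depth.
- bot.hand_in(): hands the job in, once; it reports no verdict.
The state is a dict: "t": time; "qpos": joint angles; "joint_vel": joint speeds; "tau": joint torques, N m; "ee_pos": TCP position; "ee_rot": TCP orientation; "force": force on the tool from outside, world axes, zero at the start; "torque": the same for the moment, N m; "gripper_width": finger opening in mm.
Only numpy, scipy, OpenCV 4.12 (cv2) and the standard library are available. Lean on these libraries where they do the work, as an engineer would, in place of code of your own. Each camera call takes 0.05 s, during which the arm holds its last target. There are 200 camera calls.

## Task

Take the cover off the little showcase, lay it aside, and put every macaron from the board into the showcase, lying flat and one to a well; any wells will do. Then put the cover back: tuck one long edge of the cover under the brass lip on the robot's side and lower the other edge until the cover lies flat on its ledge inside the rim. Leave the cup, jar and bowl where they are.

Things in the scene. Friction and masses are not known exactly. Their poses are not given: they have to be found in the camera images.
- macaron1: one of up to six alike macarons (None when absent): round and flat, 40 mm across, 24 mm high, 20 g, two brown shells with cream filling; at first flat on the oak board, at least 66 mm apart centre to centre; origin at its middle, z along its axis (either way up is right)
- macaron2: one of up to six alike macarons (None when absent): round and flat, 40 mm across, 24 mm high, 20 g, two brown shells with cream filling; at first flat on the oak board, at least 66 mm apart centre to centre; origin at its middle, z along its axis (either way up is right)
- macaron3: one of up to six alike macarons (None when absent): round and flat, 40 mm across, 24 mm high, 20 g, two brown shells with cream filling; at first flat on the oak board, at least 66 mm apart centre to centre; origin at its middle, z along its axis (either way up is right)
- macaron4: one of up to six alike macarons (None when absent): round and flat, 40 mm across, 24 mm high, 20 g, two brown shells with cream filling; at first flat on the oak board, at least 66 mm apart centre to centre; origin at its middle, z along its axis (either way up is right)
- macaron5: one of up to six alike macarons (None when absent): round and flat, 40 mm across, 24 mm high, 20 g, two brown shells with cream filling; at first flat on the oak board, at least 66 mm apart centre to centre; origin at its middle, z along its axis (either way up is right)
- macaron6: one of up to six alike macarons (None when absent): round and flat, 40 mm across, 24 mm high, 20 g, two brown shells with cream filling; at first flat on the oak board, at least 66 mm apart centre to centre; origin at its middle, z along its axis (either way up is right)
- showcase: fixed low showcase: oak plinth 217 x 278 mm, white tray with six round wells (2 along x, 3 along y), glass sides, brass trim. Origin under its middle on the counter; x points from the lip side (robot's side) to the free side, y along the lip, z up. Tray top 21 mm above the counter. Clear space inside: x -86..86, y -122..122 mm. Highest part: the lip, 60 mm
- well1 (a point): well 1 of the showcase: the point 12 mm above the middle of its floor, where the middle of a macaron lying in it is; wells are 50 mm wide, 9 mm deep, 70 mm apart, floor 12 mm above the counter; axes as the showcase
- well2 (a point): well 2 of the showcase: the point 12 mm above the middle of its floor, where the middle of a macaron lying in it is; wells are 50 mm wide, 9 mm deep, 70 mm apart, floor 12 mm above the counter; axes as the showcase
- well3 (a point): well 3 of the showcase: the point 12 mm above the middle of its floor, where the middle of a macaron lying in it is; wells are 50 mm wide, 9 mm deep, 70 mm apart, floor 12 mm above the counter; axes as the showcase
- well4 (a point): well 4 of the showcase: the point 12 mm above the middle of its floor, where the middle of a macaron lying in it is; wells are 50 mm wide, 9 mm deep, 70 mm apart, floor 12 mm above the counter; axes as the showcase
- well5 (a point): well 5 of the showcase: the point 12 mm above the middle of its floor, where the middle of a macaron lying in it is; wells are 50 mm wide, 9 mm deep, 70 mm apart, floor 12 mm above the counter; axes as the showcase
- well6 (a point): well 6 of the showcase: the point 12 mm above the middle of its floor, where the middle of a macaron lying in it is; wells are 50 mm wide, 9 mm deep, 70 mm apart, floor 12 mm above the counter; axes as the showcase
- lip (a point): middle of the lip's inner edge, on its underside, 57 mm above the counter; axes as the showcase. The lip is a brass strip 3 mm thick, as long as the showcase, reaching 16 mm inwards (from showcase x = -101.5, the back-stop behind it, to -85.5) over the ledge, with an 11 mm gap to the ledge. A cover slanted 10 to 16 degrees goes under it up to the back-stop
- seat (a point): middle of the showcase at the height of the brass ledge the cover lies on (46 mm); the cover's origin is here, within a few mm, when it is on; axes as the showcase. The rim at both ends (inner faces y = +-133 mm) and at the free side (inner face x = +101.5) stands 8 mm above the ledge, so the cover cannot be slid in level. Pocket from back-stop to rim 203 x 266 mm
- cover: loose flat cover, 198 (x) x 260 (y) x 5 mm (z), about 0.34 kg, a clear pane in an aluminium frame, with a dark wooden grip bar across its middle. Origin at the middle of the underside, z up. At first it is on the showcase, one long edge under the lip: raise its free side before drawing it out. The long edges are alike: either may go under the lip
- grip (a point): middle of the cover's grip bar (12 mm thick in x, 110 mm long in y, standing 30 mm up from the pane), 20 mm above the cover's underside; axes as the cover
- edge_a (a point): middle of one long edge of the cover (cover x = -99 mm), at half thickness
- edge_b (a point): middle of the other long edge of the cover (cover x = +99 mm), at half thickness
- board: fixed light oak serving board, 250 (x) x 190 (y) x 14 mm, on the left or right of the showcase; origin under its middle
- slab: fixed dark slate slab, 280 (x) x 220 (y) x 12 mm, clear of other things, on the other side of the showcase from the board: room to lay the cover meanwhile, turned a quarter turn; origin under its middle
- cup: bystander: white mug, about 62 mm across and 55 mm high, origin under its middle, stands between robot and showcase
- shaker: bystander: glass jar 60 mm across, 120 mm high, beyond the showcase; origin under its middle
- bowl: bystander: white bowl 90 mm across, 45 mm high, beyond the showcase; origin under its middle
There are look-alikes about, which are no part of the job. Leave any green or orange look-alike of the macaron5 alone.

How it is judged (in metres and radians):
On the way, in this order (a step that is already met when the one before it is completed fails the run):
1. every macaron present lies flat in a well of its own ((distance between macaron1 and well1 below 0.009 m or distance between macaron1 and well2 below 0.009 m or distance between macaron1 and well3 below 0.009 m or distance between macaron1 and well4 below 0.009 m or distance between macaron1 and well5 below 0.009 m or distance between macaron1 and well6 below 0.009 m) and angle between the z axis of each of macaron1, macaron2, macaron3, macaron4, macaron5, macaron6 and the z axis of showcase, either way round below 0.15 rad and (distance between macaron2 and well1 below 0.009 m or distance between macaron2 and well2 below 0.009 m or distance between macaron2 and well3 below 0.009 m or distance between macaron2 and well4 below 0.009 m or distance between macaron2 and well5 below 0.009 m or distance between macaron2 and well6 below 0.009 m) and (distance between macaron3 and well1 below 0.009 m or distance between macaron3 and well2 below 0.009 m or distance between macaron3 and well3 below 0.009 m or distance between macaron3 and well4 below 0.009 m or distance between macaron3 and well5 below 0.009 m or distance between macaron3 and well6 below 0.009 m) and (distance between macaron4 and well1 below 0.009 m or distance between macaron4 and well2 below 0.009 m or distance between macaron4 and well3 below 0.009 m or distance between macaron4 and well4 below 0.009 m or distance between macaron4 and well5 below 0.009 m or distance between macaron4 and well6 below 0.009 m) and (distance between macaron5 and well1 below 0.009 m or distance between macaron5 and well2 below 0.009 m or distance between macaron5 and well3 below 0.009 m or distance between macaron5 and well4 below 0.009 m or distance between macaron5 and well5 below 0.009 m or distance between macaron5 and well6 below 0.009 m) and (distance between macaron6 and well1 below 0.009 m or distance between macaron6 and well2 below 0.009 m or distance between macaron6 and well3 below 0.009 m or distance between macaron6 and well4 below 0.009 m or distance between macaron6 and well5 below 0.009 m or distance between macaron6 and well6 below 0.009 m)), for 0.2 s.
2. the cover, held at a slant, has one long edge tucked at least 4 mm under the lip (((x of edge_a in the frame of lip below -0.004 m and z of edge_a in the frame of lip between -0.013 and 0 m and y of edge_a in the frame of lip between -0.02 and 0.02 m) or (x of edge_b in the frame of lip below -0.004 m and z of edge_b in the frame of lip between -0.013 and 0 m and y of edge_b in the frame of lip between -0.02 and 0.02 m)) and angle between cover's own z axis and vertical between 0.05 and 0.7 rad), for 0.1 s.
At the end, for the whole second after the job is handed in: Every macaron present lies flat (within 0.15 rad) in a well of its own, its middle within 9 mm of the well's point; the cover lies flat (within 0.025 rad) on the ledge with a long edge at least 4 mm under the lip, its middle within 10 mm of the seat point sideways and 3 mm in height; all at rest (all of step 1 and ((x of edge_a in the frame of lip below -0.004 m and z of edge_a in the frame of lip between -0.013 and 0 m and y of edge_a in the frame of lip between -0.02 and 0.02 m) or (x of edge_b in the frame of lip below -0.004 m and z of edge_b in the frame of lip between -0.013 and 0 m and y of edge_b in the frame of lip between -0.02 and 0.02 m)) and angle between cover's own z axis and vertical below 0.025 rad and horizontal distance between cover and seat below 0.01 m and z of cover in the frame of seat between -0.003 and 0.003 m and linear speed of each of macaron1, macaron2, macaron3, macaron4, macaron5, macaron6, cover below 0.02 m/s); the robot touches nothing.
It fails at once if a bystander (cup, jar, bowl) is pushed more than 40 mm away or tipped over (distance of any of cup, shaker, bowl from where it was at the start of the episode above 0.04 m or angle between any of cup, shaker, bowl's own z axis and vertical above 0.6 rad).
Of macaron1, macaron2, macaron3, macaron4, macaron5, macaron6 only 4 to 6 are there at a start; the rules pass over those that are not, and their reading is None.
At some moment in a run one of macaron1, macaron2, macaron3, macaron4, macaron5, macaron6 may be knocked a few centimetres aside while the robot is not near it.
Once in a run the grip may slacken for a moment while it holds something.
It also fails if it takes over 208 s, if anything falls off the work surface, if the arm or the gripper's body presses on something with over 40 N, if the wrist force passes 120 N, or if a joint passes its speed limit or range.

## Working session

There is one attempt and no reset: what is moved stays moved. The work goes in short steps, Python scripts to look and compute and a tool call to move; the robot and the scene stay as the last step left them, time stands still between calls to the robot, and variables do not carry over. Pictures are saved under pics/ and viewed, about 12 in all and at most 16, crops included, and the job is handed in when it is done.

Besides the shell and the picture viewer there is one more tool, called after "Request:" by a JSON object that holds its "fn" and its "kwargs". apply_moves: Moves the arm, as the interface text tells. Its arguments: {"type":"object","properties":{"slide":{"type":"array"},"turn":{"type":"array"},"grip":{"type":"array"},"squeeze":{"type":"number"}},"required":["slide","turn","grip"]}

```bash
mkdir -p pics
cat > h.py <<'E'
import numpy as np, cv2, json, pickle
from workcell import bot
from scipy.spatial.transform import Rotation as Ro
def grab(n,save=None):
    f=bot.grab_frame(n)
    for k in("R","t"): f[k]=np.array(f[k],float)
    if save: cv2.imwrite(f"pics/{save}.png",cv2.cvtColor(f["color"],cv2.COLOR_RGB2BGR)); pickle.dump(f,open(f"pics/{save}.pkl","wb"))
    return f
def load(s): return pickle.load(open(f"pics/{s}.pkl","rb"))
def ray(f,u,v):
    x=(u-f["cx"])/f["fx"]; y=(v-f["cy"])/f["fy"]
    rd=np.hypot(x,y); r=rd
    for _ in range(20): r=rd/(1+f["k1"]*r*r)
    s=r/rd if rd>0 else 1
    return -f["R"].T@f["t"], f["R"].T@np.array([x*s,y*s,1])
def onz(f,u,v,z):
    c,d=ray(f,u,v); return c+d*(z-c[2])/d[2]
def proj(f,X):
    p=f["R"]@np.array(X,float)+f["t"]; x,y=p[:2]/p[2]; k=1+f["k1"]*(x*x+y*y)
    return np.array([f["fx"]*x*k+f["cx"],f["fy"]*y*k+f["cy"]])
def tool():
    s=bot.state(); return np.array(s["ee_pos"]),Ro.from_quat(s["ee_rot"])
def go(p,Rt=None):
    """slide (cm, current tool axes) and turn (deg) to reach p,Rt"""
    e,R=tool(); print("slide cm",np.round(R.inv().apply(np.array(p)-e)/10,2), "turn", None if Rt is None else np.round((R.inv()*Rt).as_rotvec(degrees=True),2))
E
python3 - <<'E'
from h import *
for n in("scene","top"):
    f=grab(n,n+"0"); print(n,f["fx"],f["k1"],-f["R"].T@f["t"],f["R"].round(3).tolist())
s=bot.state(); print(s,bot.tip_extent,tool()[1].as_matrix().round(3))
E
```

```text
scene 439.8880866937492 -0.09055732364606019 [1002.57184662  340.51582274  678.80031313] [[-0.594, 0.804, -0.01], [0.603, 0.437, -0.668], [-0.533, -0.403, -0.744]]
top 471.9119884480779 0.017346825414055793 [477.88439754  27.04063343 978.4184025 ] [[0.014, -0.999, 0.035], [-0.997, -0.017, -0.074], [0.074, -0.033, -0.997]]
{'t': 0.1, 'qpos': array([-1.18303641e+00,  3.20199562e-01,  1.56552749e+00, -9.92576341e-06,
        1.25737095e+00, -2.00120372e-02]), 'joint_vel': array([-1.70060525e-04, -8.98744258e-04, -1.50851231e-03, -7.25300251e-05,
       -2.76900919e-04,  1.33839089e-03]), 'tau': array([ 1.82205617e-04, -4.13332272e+01, -2.32509148e+01,  7.28800683e-02,
        4.21764760e-02, -7.70061229e-05]), 'ee_pos': array([ 227.85191419, -527.45512421,  211.73212804]), 'ee_rot': array([-0.69235958, -0.14369605,  0.69256077, -0.14265077]), 'force': array([-0.21908403, -0.14475374, -0.21321453]), 'torque': array([0.05414461, 0.00146358, 0.00975667]), 'gripper_width': 91.10148760973} 19.0 [[-0.001  0.397 -0.918]
 [ 0.001 -0.918 -0.397]
 [-1.    -0.002 -0.   ]]
```

View pics/top0.png

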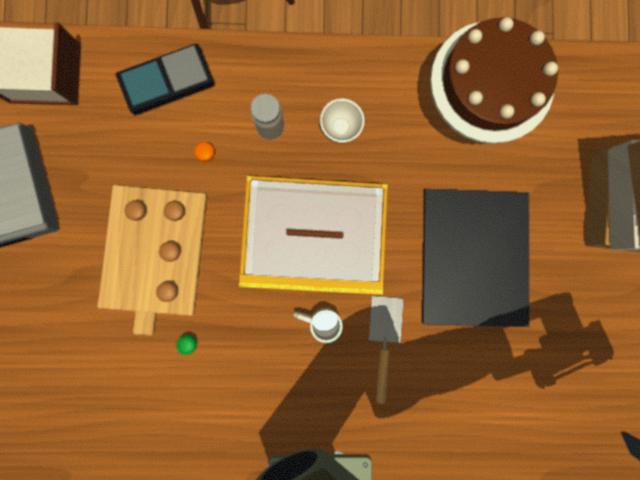

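View pics/scene0.png

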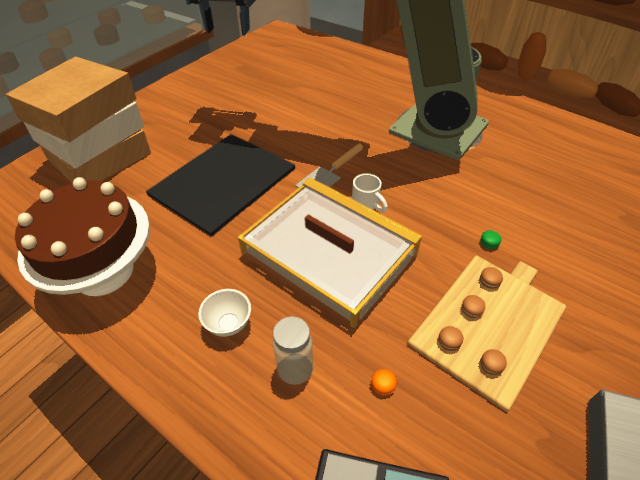

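The top view shows four macarons at (135,210), (175,211), (169,251) and (167,291). The showcase is centred near (314,235), the slab near (477,257) and the mug at (326,325).

```bash
cat > m.py <<'E'
from h import *
def blobs(f,lo,hi,amin=80,roi=None):
    hsv=cv2.cvtColor(f["color"],cv2.COLOR_RGB2HSV); m=cv2.inRange(hsv,np.array(lo),np.array(hi))
    if roi is not None:
        k=np.zeros_like(m);k[roi[1]:roi[3],roi[0]:roi[2]]=255;m&=k
    c,_=cv2.findContours(m,cv2.RETR_EXTERNAL,cv2.CHAIN_APPROX_NONE)
    return [x for x in c if cv2.contourArea(x)>amin]
E
python3 - <<'E'
from m import *
f=load("top0")
hsv=cv2.cvtColor(f["color"],cv2.COLOR_RGB2HSV)
for n,(u,v) in dict(mac=(169,248),board=(120,250),gold=(314,284),gold2=(385,235),slab=(477,257),grip=(315,234),table=(60,350)).items(): print(n,hsv[v,u])
def rect(c,z,n):
    b=cv2.minAreaRect(c); P=np.array([onz(f,*p,z)[:2] for p in cv2.boxPoints(b)]); C=P.mean(0)
    e=[P[1]-P[0],P[2]-P[1]]; print(n,C.round(1),[ (round(np.linalg.norm(x),1),round(np.degrees(np.arctan2(x[1],x[0])),1)) for x in e])
g=blobs(f,(18,150,120),(32,255,255),60,(230,165,400,300))
if g: rect(np.vstack(g),58,"showcase 217x278")
for c in blobs(f,(0,0,0),(179,110,75),3000,(405,180,540,335)): rect(c,12,"slab")
for c in blobs(f,(0,60,30),(14,255,130),100,(270,220,360,250)): rect(c,76,"grip")
for c in blobs(f,(0,80,40),(14,255,200),100,(110,190,200,310)):
    (u,v),r=cv2.minEnclosingCircle(c); print("mac",round(u),round(v),round(r,1),onz(f,u,v,28).round(1))
print("cup",onz(f,326,325,55).round(0))
E
```

```text
mac [ 15 172 182]
board [ 18 157 219]
gold [ 22 213 233]
gold2 [ 18 207 192]
slab [23 15 70]
grip [ 11 194 112]
table [ 14 190 164]
showcase 217x278 [540.1  18.3] [(np.float64(219.7), np.float64(-1.8)), (np.float64(286.4), np.float64(-92.2))]
slab [ 502.2 -318.3] [(np.float64(278.5), np.float64(-0.8)), (np.float64(224.0), np.float64(-89.6))]
grip [541.9  17.5] [(np.float64(11.1), np.float64(-2.2)), (np.float64(106.0), np.float64(-92.4))]
cup [366.  -8.  55.]
```

Request:
{"fn": "apply_moves", "kwargs": {"slide": [[0, 0, 0], [0, 0, 0], [0, 0, 0], [0, 0, 0], [0, 0, 0], [0, 0, 0], [0, 0, 0], [0, 0, 0], [-0.15, 2.2, -4.2], [-0.15, 2.2, -4.2], [-0.15, 2.2, -4.2], [-0.15, 2.2, -4.2], [-0.15, 2.2, -4.2], [-0.15, 2.2, -4.2], [-0.15, 2.2, -4.2], [-0.15, 2.2, -4.2], [-0.15, 2.2, -4.2], [-0.15, 2.2, -4.2], [-0.15, 2.2, -4.2], [0, 0, 0]], "turn": [[-8.05, 0, 0], [-8.05, 0, 0], [-8.05, 0, 0], [-8.05, 0, 0], [-8.05, 0, 0], [-8.05, 0, 0], [-8.05, 0, 0], [-8.05, 0, 0], [0, 0, 0], [0, 0, 0], [0, 0, 0], [0, 0, 0], [0, 0, 0], [0, 0, 0], [0, 0, 0], [0, 0, 0], [0, 0, 0], [0, 0, 0], [0, 0, 0], [0, 0, 0]], "grip": [1, 1, 1, 1, 1, 1, 1, 1, 1, 1, 1, 1, 1, 1, 1, 1, 1, 1, 1, 1]}}

```text
t: 2.1
ee_pos: [490.0, -71.2, 228.7]
ee_rot: [0.509, 0.492, -0.507, 0.492]
force: [-0.9, -0.9, -0.2]
gripper_width: 91.0
```

Run:
```python
from h import *
f=grab("wrist","w1"); print(f["fx"],f["k1"],-f["R"].T@f["t"],f["R"].round(3).tolist())
e,R=tool(); print(e,R.as_matrix().round(3))
for n,X in dict(grip=(541,18,76),s=(541,18,46)).items(): print(n,proj(f,X))
```

```text
350.16097545304444 -0.05948139037346782 [492.82359589   6.11861843 400.94442417] [[0.999, -0.033, 0.002], [-0.032, -0.961, 0.273], [-0.007, -0.273, -0.962]]
[488.57538975 -73.46822163 228.46397483] [[-0.001  0.999 -0.034]
 [ 0.    -0.034 -0.999]
 [-1.    -0.001 -0.   ]]
grip [372.49692007 128.2213666 ]
s [367.92917648 129.52233249]
```

View pics/w1.png

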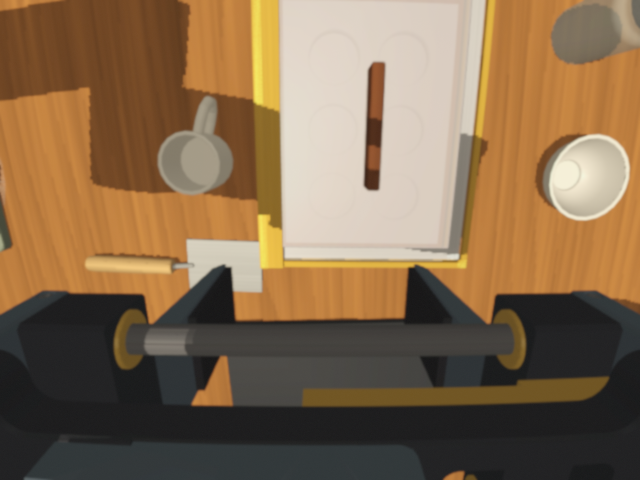

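The bar's top face runs from about (378,63) to (373,188). The lip's outer edge runs from (253,0) to (260,267) and the far gold corner is at (466,266).

Run:
```python
from m import *
f=load("w1")
for c in blobs(f,(0,60,20),(14,255,140),150,(350,50,400,200)):
    b=cv2.minAreaRect(c); P=np.array([onz(f,*p,81)[:2] for p in cv2.boxPoints(b)]); print(P.mean(0),P.round(1).tolist())
for n,p,z in [("near-right corner lip",(260,267),60),("far right corner",(466,266),54),("lipouter",(253,0),60),("lip inner",(285,262),60),("lip inner",(278,0),60),("cuprim",(195,160),55),("bar end",(377,63),81),("bar end",(373,189),81)]: print(n,onz(f,*p,z).round(1))
e,R=tool(); print(e); go([541,18,130])
```

```text
[541.39220978  17.76026743] [[532.3, -35.1], [536.7, 71.5], [549.9, 70.7], [546.7, -36.0]]
near-right corner lip [ 427.9 -114.8   60. ]
far right corner [ 645.  -123.4   54. ]
lipouter [439.7 130.4  60. ]
lip inner [ 454.1 -110.2   60. ]
lip inner [461.5 129.4  60. ]
cuprim [372.   -4.6  55. ]
bar end [544.   70.9  81. ]
bar end [540.9 -35.5  81. ]
[488.57538975 -73.46822163 228.46397483]
slide cm [ 9.84  4.94 -9.32] turn None
```

Request:
{"fn": "apply_moves", "kwargs": {"slide": [[0, 1.65, -3.1], [0, 1.65, -3.1], [0, 1.65, -3.1], [3, 0, 0], [3, 0, 0], [3, 0, 0], [3, 0, 0], [1.5, 0, 0], [0.5, 0, 0], [0, 0, 0], [0, 0, 0], [0, 0, 0]], "turn": [[0.25, 0, 0], [0, 0, 0], [0, 0, 0], [0, 0, 0], [0, 0, 0], [0, 0, 0], [0, 0, 0], [0, 0, 0], [0, 0, 0], [0, 0, 0], [0, 0, 0], [0, 0, 0]], "grip": [1, 1, 1, 1, 1, 1, 0.5, 0.5, 0.5, 0.5, 0.5, 0.5]}}

```text
t: 3.35
ee_pos: [542.0, 14.9, 90.1]
ee_rot: [0.511, 0.488, -0.51, 0.49]
force: [0.1, 0.0, 0.5]
gripper_width: 46.7
```

Run:
```python
from h import *
e,R=tool(); print(e,R.as_matrix().round(3)); go([541.4,18,73])
```

```text
[542.03659076  14.88353926  90.13746791] [[ 0.002  0.999 -0.044]
 [-0.    -0.044 -0.999]
 [-1.     0.002  0.   ]]
slide cm [ 1.71 -0.08 -0.31] turn None
```

Request:
{"fn": "apply_moves", "kwargs": {"slide": [[0.6, -0.1, -0.3], [0.6, 0, 0], [0.45, 0, 0], [0, 0, 0], [0, 0, 0], [0, 0, 0], [0, 0, 0], [0, 0, 0], [0, 0, 0], [0, 0, 0]], "turn": [[-0.3, 0, 0], [0, 0, 0], [0, 0, 0], [0, 0, 0], [0, 0, 0], [0, 0, 0], [0, 0, 0], [0, 0, 0], [0, 0, 0], [0, 0, 0]], "grip": [0.5, 0.5, 0.5, 0.5, 0, 0, 0, 0, 0, 0], "squeeze": 50}}

```text
t: 4.35
ee_pos: [541.1, 18.2, 72.7]
ee_rot: [0.51, 0.49, -0.509, 0.491]
force: [1.4, 0.1, -0.2]
gripper_width: 11.7
```

Request:
{"fn": "apply_moves", "kwargs": {"slide": [[-0.23, -0.06, 0], [-0.23, -0.06, 0], [-0.23, -0.06, 0], [-0.23, -0.06, 0], [-0.23, -0.06, 0], [-0.23, -0.06, 0], [-0.23, -0.06, 0], [-0.23, -0.06, 0], [-0.23, -0.06, 0], [-0.23, -0.06, 0], [0, 0, 0], [0, 0, 0]], "turn": [[0, 0, 1.3], [0, 0, 1.3], [0, 0, 1.3], [0, 0, 1.3], [0, 0, 1.3], [0, 0, 1.3], [0, 0, 1.3], [0, 0, 1.3], [0, 0, 1.3], [0, 0, 1.3], [0, 0, 0], [0, 0, 0]], "grip": [0, 0, 0, 0, 0, 0, 0, 0, 0, 0, 0, 0]}}

```text
t: 5.55
ee_pos: [532.0, 18.6, 94.8]
ee_rot: [0.562, 0.43, -0.451, 0.545]
force: [1.2, -1.5, -4.2]
gripper_width: 12.2
```

Run:
```python
from h import *
f=grab("wrist","w2");e,R=tool(); print(e,R.as_matrix().round(3),bot.state()["force"],bot.state()["torque"])
```

```text
[532.08175256  18.57589387  94.70177216] [[ 0.225  0.974 -0.038]
 [-0.009 -0.037 -0.999]
 [-0.974  0.225 -0.   ]] [ 1.33841326 -0.33273829 -2.54716327] [-0.21074881 -0.10625453 -0.1710121 ]
```

View pics/w2.png

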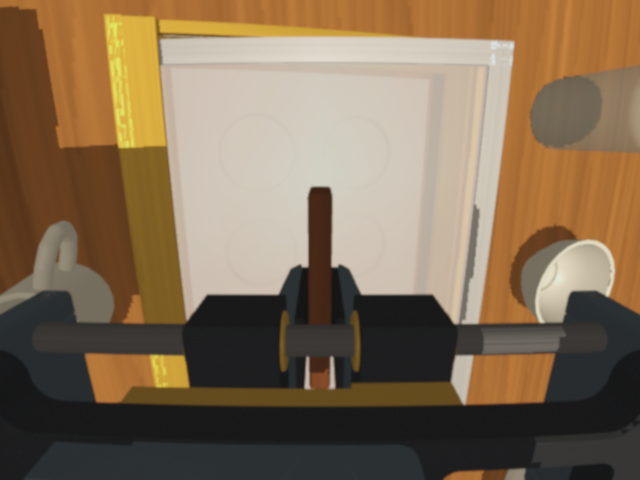

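Request:
{"fn": "apply_moves", "kwargs": {"slide": [[0, 0.5, 0], [0, 0.5, 0], [0, 0.5, 0], [0, 0.5, 0], [0, 0.5, 0], [0, 0.5, 0], [-1.5, 0.35, 0], [-1.95, 0.45, 0], [-1.95, 0.45, 0], [-1.5, 0.35, 0], [0, 0, 0], [0, 0, 0], [0, 0, 0], [0, 0, 0], [0, 0, 0]], "turn": [[0, 0, 0], [0, 0, 0], [0, 0, 0], [0, 0, 0], [0, 0, 0], [0, 0, 0], [0, 0, 0], [0, 0, 0], [0, 0, 0], [0, 0, 0], [0, 0, -3.2], [0, 0, -3.3], [0, 0, -3.3], [0, 0, -3.2], [0, 0, 0]], "grip": [0, 0, 0, 0, 0, 0, 0, 0, 0, 0, 0, 0, 0, 0, 0]}}

```text
t: 7.1
ee_pos: [563.4, 17.3, 172.0]
ee_rot: [0.51, 0.49, -0.509, 0.491]
force: [-0.2, -0.6, -4.9]
gripper_width: 11.3
```

Run:
```python
from h import *
s=bot.state();e,R=tool(); print(e,R.as_matrix().round(3),s["force"],s["torque"],s["gripper_width"])
go([502,-318,160],Ro.from_matrix(np.array([[0,0,-1],[np.cos(-np.pi/2-.014),np.sin(-np.pi/2-.014),0],[-np.cos(-.014),-np.sin(-.014),0]]).T))
```

```text
[563.3835038   17.33502049 171.96112575] [[ 0.002  0.999 -0.038]
 [-0.    -0.038 -0.999]
 [-1.     0.002  0.   ]] [-0.19781214 -0.55244542 -4.91370074] [ 0.01844504 -0.06137055  0.01111417] 11.324564705653447
slide cm [ 1.19 -4.85 33.74] turn [ 8.861e+01 -7.000e-02 -7.000e-02]
```

Request:
{"fn": "apply_moves", "kwargs": {"slide": [[0, -0.3, 1.5], [0, -0.5, 3.2], [0, -0.5, 3.2], [0, -0.5, 3.6], [0, -0.5, 3.6], [0, -0.5, 3.6], [0, -0.5, 3.6], [0, -0.5, 3.6], [0, -0.5, 3.2], [0, -0.5, 3.0], [0, 0, 1.6], [0, 0, 0]], "turn": [[0, 0, 0], [0, 0, 0], [0, 0, 0], [0, 0, 0], [0, 0, 0], [0, 0, 0], [0, 0, 0], [0, 0, 0], [0, 0, 0], [0, 0, 0], [0, 0, 0], [0, 0, 0]], "grip": [0, 0, 0, 0, 0, 0, 0, 0, 0, 0, 0, 0]}}

```text
t: 8.3
ee_pos: [499.8, -319.6, 172.3]
ee_rot: [-0.51, -0.489, 0.51, -0.49]
force: [0.3, 0.5, -4.5]
gripper_width: 11.5
```

Request:
{"fn": "apply_moves", "kwargs": {"slide": [[0, 0, 0], [0, 0, 0], [0, 0, 0], [0, 0, 0], [0, 0, 0], [0, 0, 0], [0, 0, 0], [0, 0, 0], [0, 0, 0], [0, 0, 0], [0, 0, 0], [0, 0, 0], [0, 0, 0], [0, 0, 0]], "turn": [[4, 0, 0], [7, 0, 0], [7.5, 0, 0], [8, 0, 0], [8, 0, 0], [8, 0, 0], [8, 0, 0], [8, 0, 0], [8, 0, 0], [8, 0, 0], [7, 0, 0], [4.5, 0, 0], [2.5, 0, 0], [0, 0, 0]], "grip": [0, 0, 0, 0, 0, 0, 0, 0, 0, 0, 0, 0, 0, 0]}}

```text
t: 9.7
ee_pos: [500.5, -316.0, 172.3]
ee_rot: [0.707, -0.003, -0.707, -0.004]
force: [-0.1, -0.5, -5.2]
gripper_width: 11.3
```

Run:
```python
from h import *
f=grab("top","top1")
s=bot.state();e,R=tool(); print(e,R.as_matrix().round(3),s["force"],s["torque"],s["gripper_width"])
go([502,-318,39.5],Ro.from_matrix(np.array([[0,0,-1],[np.cos(-np.pi/2-.014),np.sin(-np.pi/2-.014),0],[-np.cos(-.014),-np.sin(-.014),0]]).T))
```

```text
[ 500.53005154 -316.2673245   172.31515806] [[ 0.    -0.01  -1.   ]
 [ 0.001 -1.     0.01 ]
 [-1.    -0.001 -0.   ]] [ 0.17042735  0.17140848 -3.97271528] [ 0.0380311   0.05132136 -0.07854184] 11.087673013796511
slide cm [13.28  0.18 -0.15] turn [ 0.23 -0.    0.03]
```

View pics/top1.png

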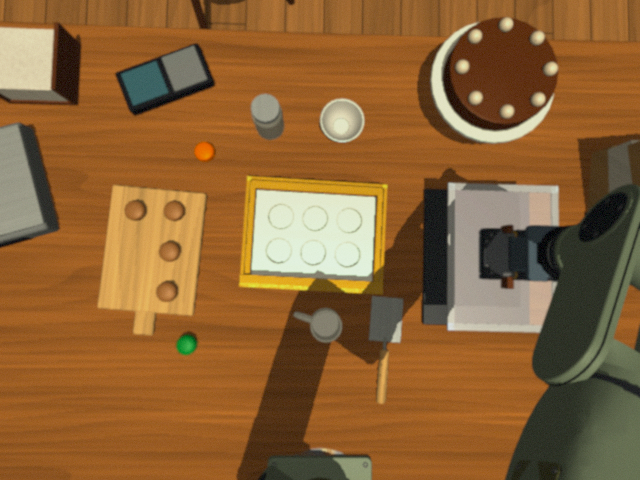

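Request:
{"fn": "apply_moves", "kwargs": {"slide": [[1, 0.2, -0.15], [2.5, 0, 0], [3, 0, 0], [3, 0, 0], [2, 0, 0], [0.8, 0, 0], [0.4, 0, 0], [0.2, 0, 0], [0.2, 0, 0], [0.1, 0, 0], [0, 0, 0], [0, 0, 0]], "turn": [[0, 0, 0], [0, 0, 0], [0, 0, 0], [0, 0, 0], [0, 0, 0], [0, 0, 0], [0, 0, 0], [0, 0, 0], [0, 0, 0], [0, 0, 0], [0, 0, 0], [0, 0, 0]], "grip": [0, 0, 0, 0, 0, 0, 0, 0, 0, 0, 0, 0]}}

```text
t: 10.95
ee_pos: [502.2, -319.7, 40.7]
ee_rot: [0.707, -0.004, -0.707, -0.004]
force: [-0.5, 0.6, -4.5]
gripper_width: 11.4
```

Request:
{"fn": "apply_moves", "kwargs": {"slide": [[0.1, 0, 0], [0.1, 0, 0], [0.05, 0, 0], [0, 0, 0], [0, 0, 0]], "turn": [[0, 0, 0], [0, 0, 0], [0, 0, 0], [0, 0, 0], [0, 0, 0]], "grip": [0, 0, 0, 0, 0]}}

```text
t: 11.45
ee_pos: [502.2, -319.7, 38.7]
ee_rot: [0.707, -0.004, -0.707, -0.004]
force: [-1.5, 0.2, 5.7]
gripper_width: 11.5
```

Request:
{"fn": "apply_moves", "kwargs": {"slide": [[-0.05, 0, 0], [0, 0, 0], [0, 0, 0], [0, 0, 0], [-2, 0, 0], [-3.5, 0, 0], [-4.5, 0, 0], [-4.5, 0, 0], [0, 0, 0]], "turn": [[0, 0, 0], [0, 0, 0], [0, 0, 0], [0, 0, 0], [0, 0, 0], [0, 0, 0], [0, 0, 0], [0, 0, 0], [0, 0, 0]], "grip": [0.45, 0.45, 0.45, 0.45, 0.45, 0.6, 0.6, 0.6, 0.6]}}

```text
t: 12.35
ee_pos: [505.5, -321.7, 190.3]
ee_rot: [0.711, -0.007, -0.703, -0.001]
force: [0.6, -0.8, -0.3]
gripper_width: 54.7
```

```bash
cat >> m.py <<'E'
def macs(f,amin=100,roi=(95,180,215,325),z=28,save=None):
    # Lab distance from board colour, inside board region: macarons are darker than the oak
    hsv=cv2.cvtColor(f["color"],cv2.COLOR_RGB2HSV); m=((hsv[...,0]<17)&(hsv[...,1]>90)&(hsv[...,2]<205)).astype(np.uint8)*255
    k=np.zeros_like(m);k[roi[1]:roi[3],roi[0]:roi[2]]=255;m&=k
    m=cv2.morphologyEx(m,cv2.MORPH_OPEN,np.ones((3,3)))
    if save: cv2.imwrite(save,m)
    out=[]
    for c in cv2.findContours(m,cv2.RETR_EXTERNAL,cv2.CHAIN_APPROX_NONE)[0]:
        if cv2.contourArea(c)<amin: continue
        (u,v),r=cv2.minEnclosingCircle(c); out.append((round(u,1),round(v,1),round(r,1),round(cv2.contourArea(c)/(np.pi*r*r),2),onz(f,u,v,z).round(1)))
    return out
E
python3 - <<'E'
from m import *
f=load("top1")
for o in macs(f,roi=(112,190,198,308)): print(o)
for p in [(135,210),(175,210.5),(169.5,251),(167,291)]: print(p,onz(f,*p,28).round(1))
# cover on slab and wells
print(tool()[0])
for p in [(281,216),(314,218),(348,220),(278,250),(312,252),(347,254)]: print("well",onz(f,*p,21).round(1))
c=np.array([541.3,18.5]);a=np.radians(-2.2);R=np.array([[np.cos(a),-np.sin(a)],[np.sin(a),np.cos(a)]])
for x in(-35,35):
  for y in(-70,0,70): print("pred",x,y,(c+R@[x,y]).round(1))
go([500,320,190])
E
```

```text
(166.8, 291.5, 10.8, 0.83, array([424.8, 306.7,  28. ]))
(169.4, 251.2, 10.8, 0.83, array([504.3, 304.7,  28. ]))
(173.5, 210.5, 10.7, 0.82, array([585.9, 299.8,  28. ]))
(134.5, 210.0, 10.7, 0.83, array([585.5, 376.5,  28. ]))
(135, 210) [585.5 375.5  28. ]
(175, 210.5) [586.  296.9  28. ]
(169.5, 251) [504.8 304.6  28. ]
(167, 291) [425.8 306.4  28. ]
[ 505.45113226 -321.74769643  190.3104999 ]
well [579.5  85.6  21. ]
well [576.6  18.5  21. ]
well [573.8 -51.   21. ]
well [510.3  90.2  21. ]
well [507.3  21.4  21. ]
well [504.4 -49.7  21. ]
pred -35 -70 [503.6 -50.1]
pred -35 0 [506.3  19.8]
pred -35 70 [509.   89.8]
pred 35 -70 [573.6 -52.8]
pred 35 0 [576.3  17.2]
pred 35 70 [579.   87.1]
slide cm [ -0.48 -64.16   1.31] turn None
```

Request:
{"fn": "apply_moves", "kwargs": {"slide": [[0, 0, 0], [0, 0, 0], [0, 0, 0], [0, 0, 0], [0, 0, 0], [0, 0, 0], [0, 0, 0], [0, 0, 0], [0, 0, 0], [0, 0, 0], [0, 0, 0], [0, 0, 0]], "turn": [[-8.05, 0, 0], [-8.05, 0, 0], [-8.05, 0, 0], [-8.05, 0, 0], [-8.05, 0, 0], [-8.05, 0, 0], [-8.05, 0, 0], [-8.05, 0, 0], [-8.05, 0, 0], [-8.05, 0, 0], [-8.0, 0, 0], [0, 0, 0]], "grip": [0.6, 0.6, 0.6, 0.6, 0.6, 0.6, 0.6, 0.6, 0.6, 0.6, 0.6, 0.6]}}

```text
t: 13.55
ee_pos: [501.8, -319.4, 182.4]
ee_rot: [-0.509, -0.491, 0.51, -0.49]
force: [-0.3, -0.2, 0.6]
gripper_width: 55.0
```

Request:
{"fn": "apply_moves", "kwargs": {"slide": [[0, -0.18, -3], [0, -0.18, -4.7], [0, -0.18, -4.7], [0, -0.18, -4.7], [0, -0.18, -4.7], [0, -0.18, -4.7], [0, -0.18, -4.7], [0, -0.18, -4.7], [0, -0.18, -4.7], [0, -0.18, -4.7], [0, -0.18, -4.7], [0, -0.18, -4], [0, 0, -2], [0, 0, 0], [0, 0, 0], [0, 0, 0]], "turn": [[0, 0, 0], [0, 0, 0], [0, 0, 0], [0, 0, 0], [0, 0, 0], [0, 0, 0], [0, 0, 0], [0, 0, 0], [0, 0, 0], [0, 0, 0], [0, 0, 0], [0, 0, 0], [0, 0, 0], [0, 0, 0], [0, 0, 0], [0, 0, 0]], "grip": [0.6, 0.6, 0.6, 0.6, 0.6, 0.6, 0.6, 0.6, 0.6, 0.6, 0.6, 0.6, 0.6, 0.6, 0.6, 0.6]}}

```text
t: 15.15
ee_pos: [501.7, 239.7, 183.0]
ee_rot: [-0.51, -0.49, 0.51, -0.49]
force: [-0.3, -0.3, 0.6]
gripper_width: 54.4
```

Run:
```python
from m import *
f=grab("wrist","w3"); e,R=tool(); print(e,R.as_matrix().round(3))
for o in macs(f,300,(0,0,640,300),28,"pics/w3m.png"): print(o)
t=grab("top","top2")
for o in macs(t,roi=(112,190,198,308)): print(o)
```

```text
[501.73790551 239.6261692  183.11344161] [[-0.     0.999 -0.04 ]
 [-0.001 -0.04  -0.999]
 [-1.    -0.     0.001]]
(408.8, 158.7, 23.5, 0.9, array([586.5, 300.3,  28. ]))
(234.4, 156.9, 22.8, 0.33, array([427.2, 308.3,  28. ]))
(319.6, 156.4, 23.0, 0.36, array([505. , 305.3,  28. ]))
(409.9, 69.7, 25.4, 0.86, array([586.1, 376.2,  28. ]))
(598.9, 149.5, 154.8, 0.16, array([768.8, 304.4,  28. ]))
(71.0, 73.5, 75.7, 0.04, array([286.7, 389.4,  28. ]))
(292.5, 149.5, 328.5, 0.27, array([480.7, 312.5,  28. ]))
```

View pics/w3.png

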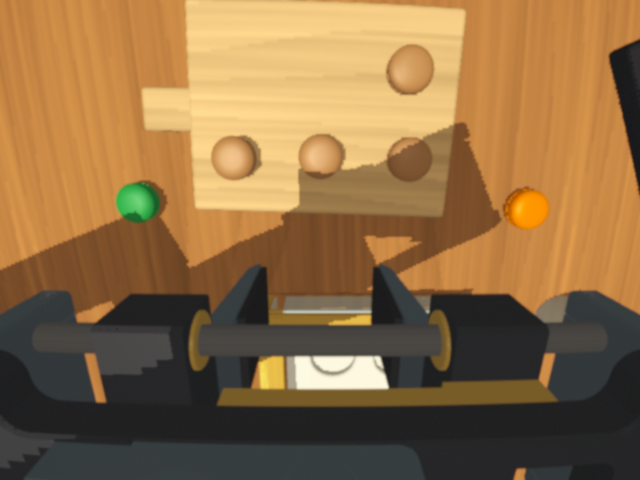

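Four macarons are at (234,157), (320,156), (409,159) and (411,70); the look-alikes are the green and orange balls. Both views agree to about 2 mm. I'll take the macaron at (505,305) first.

Request:
{"fn": "apply_moves", "kwargs": {"slide": [[0, 0.1, -3.3], [0, 0, -3.3], [3, 0, 0], [4, 0, 0], [3, 0, 0], [2, 0, 0], [1.3, 0, 0], [0.7, 0, 0], [0.3, 0, 0], [0, 0, 0], [0, 0, 0]], "turn": [[0, 0, 0], [0, 0, 0], [0, 0, 0], [0, 0, 0], [0, 0, 0], [0, 0, 0], [0, 0, 0], [0, 0, 0], [0, 0, 0], [0, 0, 0], [0, 0, 0]], "grip": [0.6, 0.6, 0.6, 0.6, 0.6, 0.6, 0.6, 0.6, 0.6, 0.6, 0.6], "squeeze": 15}}

```text
t: 16.35
ee_pos: [506.0, 307.1, 41.2]
ee_rot: [0.51, 0.49, -0.509, 0.491]
force: [-0.2, 0.2, -0.1]
gripper_width: 55.1
```

Run:
```python
from m import *
f=grab("wrist","w4"); e,R=tool(); print(e,bot.state()["force"]);go([505,305,40])
print([proj(f,(505+dx,305,26+dz)).round() for dx,dz in ((0,0),(-20,0),(20,0))])
```

```text
[505.95602218 307.1442905   41.22862868] [0.0024948  0.260801   0.18011716]
slide cm [ 0.12 -0.09  0.22] turn None
[array([317., 286.]), array([282., 288.]), array([351., 285.])]
```

View pics/w4.png

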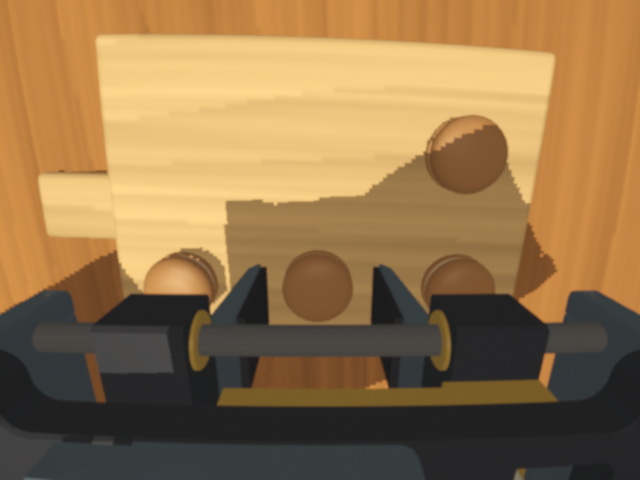

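The macaron sits centred between the jaws at (318,286), and the prediction was (317,286). Closing now.

Request:
{"fn": "apply_moves", "kwargs": {"slide": [[0.1, 0, 0.2], [0, 0, 0], [0, 0, 0], [0, 0, 0], [0, 0, 0], [0, 0, 0], [-1, 0, 0], [-2, 0, 0], [-2.5, 0, 0], [-2, 0, 0], [0, 0.6, 1.6], [0, 1.6, 4.2], [0, 1.6, 4.2], [0, 1.6, 4.2], [0, 1.6, 4.2], [0, 0.9, 2.2], [0, 0.4, 0.8], [0, 0, 0], [0, 0, 0]], "turn": [[0, 0, 0], [0, 0, 0], [0, 0, 0], [0, 0, 0], [0, 0, 0], [0, 0, 0], [0, 0, 0], [0, 0, 0], [0, 0, 0], [0, 0, 0], [0, 0, 0], [0, 0, 0], [0, 0, 0], [0, 0, 0], [0, 0, 0], [0, 0, 0], [0, 0, 0], [0, 0, 0], [0, 0, 0]], "grip": [0.6, 0, 0, 0, 0, 0, 0, 0, 0, 0, 0, 0, 0, 0, 0, 0, 0, 0, 0]}}

```text
t: 18.3
ee_pos: [579.4, 88.4, 113.9]
ee_rot: [-0.509, -0.491, 0.51, -0.49]
force: [-0.3, 0.5, -0.1]
gripper_width: 0.4
```

Run:
```python
from m import *
f=grab("wrist","w5"); e,R=tool(); print(e,bot.state()["gripper_width"]);go([579.7,87.8,41.5])
```

```text
[579.41568422  88.83550092 113.99732681] 0.7679387625355835
slide cm [7.25 0.04 0.1 ] turn None
```

View pics/w5.png

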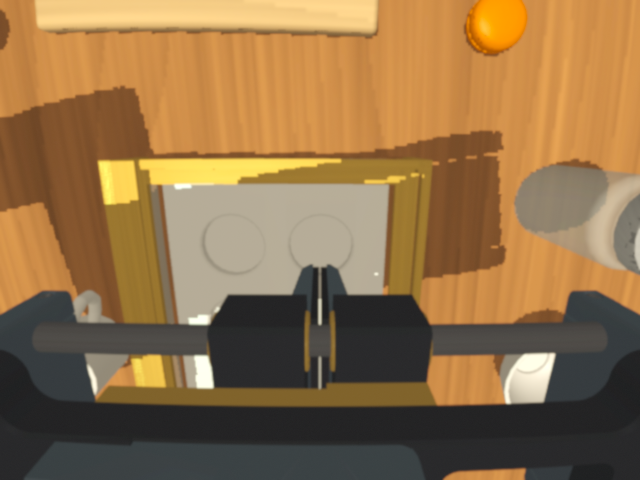

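The grip came up empty: width 0.4 mm, with nothing between the fingers and wells visible at (233,243) and (320,242). I'll check where the macaron is now.

Run:
```python
from m import *
t=grab("top","top3"); s=grab("scene","scene3")
for o in macs(t,roi=(112,190,198,308)): print(o)
a=t["color"][170:330,90:400]; b=s["color"][220:430,380:600]
a=cv2.resize(a,None,fx=2,fy=2); b=cv2.resize(b,(330,315))
im=np.zeros((640,640,3),np.uint8); im[:320,:620]=a; im[322:637,:330]=b
cv2.imwrite("pics/c3.png",im[...,::-1])
```

```text
(166.1, 291.2, 10.6, 0.85, array([425.4, 308. ,  28. ]))
(169.3, 250.5, 10.8, 0.8, array([505.8, 305. ,  28. ]))
(173.5, 210.4, 10.6, 0.85, array([586.2, 299.8,  28. ]))
(134.8, 210.3, 10.6, 0.84, array([584.9, 376. ,  28. ]))
```

View pics/c3.png

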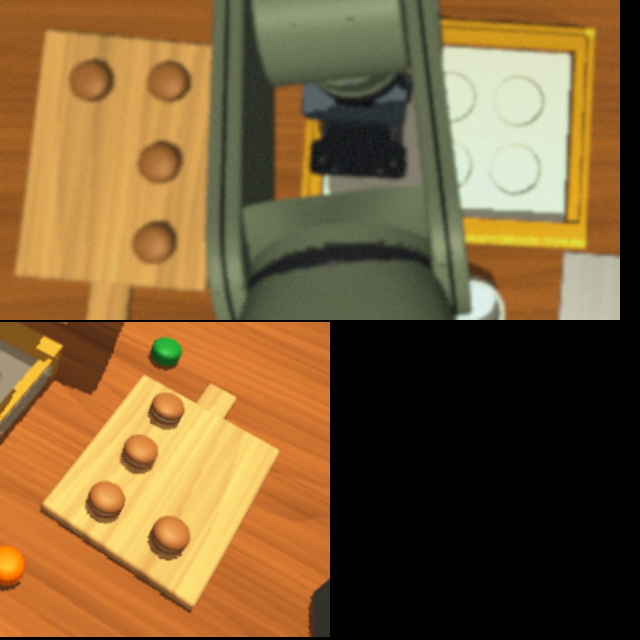

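The macaron is still at (505.8,305), so it slipped out because the shell is domed. I'll grip it lower, with the tips 2 mm above the board.

Request:
{"fn": "apply_moves", "kwargs": {"slide": [[-1, -1.2, -3], [0, -1.6, -4.2], [0, -1.6, -4.2], [0, -1.6, -4.2], [0, -1.6, -4.2], [0, -0.6, -1.5], [1, 0, 0], [2, 0, 0], [3, 0, 0], [2, 0, 0], [0.6, 0, 0], [0.2, 0, 0], [0, 0, 0], [0, 0, 0]], "turn": [[0, 0, 0], [0, 0, 0], [0, 0, 0], [0, 0, 0], [0, 0, 0], [0, 0, 0], [0, 0, 0], [0, 0, 0], [0, 0, 0], [0, 0, 0], [0, 0, 0], [0, 0, 0], [0, 0, 0], [0, 0, 0]], "grip": [0.6, 0.6, 0.6, 0.6, 0.6, 0.6, 0.6, 0.6, 0.6, 0.6, 0.6, 0.6, 0.6, 0.6], "squeeze": 12}}

```text
t: 19.85
ee_pos: [507.1, 303.9, 37.3]
ee_rot: [0.51, 0.49, -0.509, 0.491]
force: [0.3, 0.3, 0.6]
gripper_width: 54.8
```

Run:
```python
from m import *
e,R=tool(); print(e,bot.state()["force"],bot.state()["gripper_width"]);go([505.5,305,35])
```

```text
[507.06532319 303.9456552   37.3209604 ] [0.31920919 0.32138346 0.62244918] 54.8017083584054
slide cm [ 0.23 -0.16 -0.1 ] turn None
```

Request:
{"fn": "apply_moves", "kwargs": {"slide": [[0.23, -0.15, -0.1], [0, 0, 0], [0, 0, 0], [0, 0, 0], [0, 0, 0], [0, 0, 0], [-0.5, 0, 0], [-0.5, 0, 0], [-1, 0, 0], [0, 0, 0]], "turn": [[0, 0, 0], [0, 0, 0], [0, 0, 0], [0, 0, 0], [0, 0, 0], [0, 0, 0], [0, 0, 0], [0, 0, 0], [0, 0, 0], [0, 0, 0]], "grip": [0.6, 0.6, 0, 0, 0, 0, 0, 0, 0, 0]}}

```text
t: 20.85
ee_pos: [505.8, 305.5, 55.7]
ee_rot: [0.511, 0.49, -0.508, 0.491]
force: [-0.1, 1.2, -1.0]
gripper_width: 38.4
```

Request:
{"fn": "apply_moves", "kwargs": {"slide": [[-1.5, 0, 0], [-2.5, 0, 0], [-1.5, 0.6, 1.6], [0, 1.5, 3.8], [0, 1.5, 4.0], [0, 1.5, 4.0], [0, 1.5, 4.0], [0, 1.0, 2.6], [0, 0.64, 1.46], [1.5, 0, 0], [2.5, 0, 0], [1, 0, 0], [0, 0, 0], [0, 0, 0], [0, 0, 0]], "turn": [[0, 0, 0], [0, 0, 0], [0, 0, 0], [0, 0, 0], [0, 0, 0], [0, 0, 0], [0, 0, 0], [0, 0, 0], [0, 0, 0], [0, 0, 0], [0, 0, 0], [0, 0, 0], [0, 0, 0], [0, 0, 0], [0, 0, 0]], "grip": [0, 0, 0, 0, 0, 0, 0, 0, 0, 0, 0, 0, 0, 0, 0]}}

```text
t: 22.35
ee_pos: [579.7, 87.6, 60.1]
ee_rot: [0.51, 0.49, -0.509, 0.491]
force: [0.4, -0.8, -0.2]
gripper_width: 38.7
```

Run:
```python
from m import *
f=grab("wrist","w6"); e,R=tool(); print(e,bot.state()["gripper_width"]);go([579.7,87.8,42])
```

```text
[579.64704792  87.55755411  60.05570559] 38.96430184670453
slide cm [ 1.81  0.   -0.02] turn None
```

View pics/w6.png

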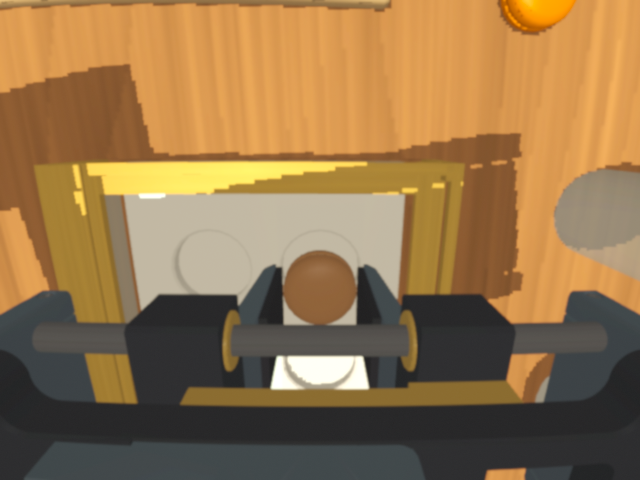

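The macaron is held at (320,287), above well circle centre column 320. Lowering and releasing.

Request:
{"fn": "apply_moves", "kwargs": {"slide": [[0.8, 0, 0], [0.6, 0, 0], [0.35, 0, 0], [0, 0, 0], [0, 0, 0], [0, 0, 0], [0, 0, 0], [0, 0, 0], [0, 0, 0], [-1, 0, 0], [-2, 0, 0], [-2.5, 0, 0], [-1.5, 0, 0], [0, 0, 0]], "turn": [[0, 0, 0], [0, 0, 0], [0, 0, 0], [0, 0, 0], [0, 0, 0], [0, 0, 0], [0, 0, 0], [0, 0, 0], [0, 0, 0], [0, 0, 0], [0, 0, 0], [0, 0, 0], [0, 0, 0], [0, 0, 0]], "grip": [0, 0, 0, 0, 0, 0.56, 0.56, 0.56, 0.56, 0.56, 0.56, 0.56, 0.56, 0.56]}}

```text
t: 23.8
ee_pos: [580.8, 87.5, 114.6]
ee_rot: [0.511, 0.489, -0.508, 0.492]
force: [0.6, 1.0, 0.2]
gripper_width: 51.1
```

Run:
```python
from m import *
w=load("w6"); print([proj(w,(579.7+dx,87.8+dy,21)).round() for dx,dy in((0,25),(-25,0),(25,0))])
f=grab("wrist","w7"); e,R=tool(); print(e)
for o in macs(f,500,(150,180,480,330),32,"pics/w7m.png"): print(o)
t=load("top3"); 
go([586,300,e[2]]); go([586,300,35])
```

```text
[array([317., 230.]), array([280., 270.]), array([357., 267.])]
[579.66277103  87.34790658 112.90473851]
(316.5, 245.6, 25.9, 0.95, array([579.7,  90.1,  32. ]))
(450.0, 246.0, 72.1, 0.4, array([682. ,  85.7,  32. ]))
slide cm [ 1.000e-02 -1.800e-01 -2.127e+01] turn None
slide cm [  7.8   -0.2  -21.27] turn None
```

View pics/w7.png

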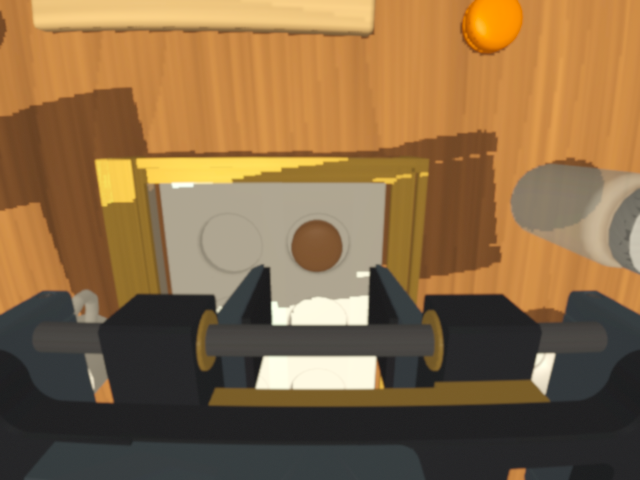

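The first macaron lies inside its well ring at (317,245), measured at (579.7,90). Next is the one at (586,300).

Request:
{"fn": "apply_moves", "kwargs": {"slide": [[0, 0, -2.3], [0, 0, -4.4], [0, -0.1, -4.5], [0, -0.1, -4.5], [0, 0, -3.6], [0, 0, -2], [1.5, 0, 0], [3, 0, 0], [2, 0, 0], [1, 0, 0], [0.3, 0, 0], [0, 0, 0], [0, 0, 0]], "turn": [[0, 0, 0], [0, 0, 0], [0, 0, 0], [0, 0, 0], [0, 0, 0], [0, 0, 0], [0, 0, 0], [0, 0, 0], [0, 0, 0], [0, 0, 0], [0, 0, 0], [0, 0, 0], [0, 0, 0]], "grip": [0.6, 0.6, 0.6, 0.6, 0.6, 0.6, 0.6, 0.6, 0.6, 0.6, 0.6, 0.6, 0.6]}}

```text
t: 25.15
ee_pos: [585.8, 300.3, 34.5]
ee_rot: [0.51, 0.49, -0.509, 0.491]
force: [-0.5, 0.2, 0.1]
gripper_width: 54.9
```

```bash
cat > chk.py <<'E'
from m import *
import sys
x,y,z=map(float,sys.argv[1:4])
f=grab("wrist"); e,R=tool(); s=bot.state(); print(e.round(1),s["gripper_width"],s["force"].round(1))
for o in macs(f,700,(235,230,400,330) if len(sys.argv)<5 else eval(sys.argv[4]),28): print(o)
cv2.imwrite("pics/last.png",f["color"][...,::-1])
go([x,y,z]); print("expected px",proj(f,(x,y,28)).round())
E
python3 chk.py 586 300 35
```

```text
[585.8 300.4  34.7] 55.052588122962376 [-0.4 -0.4  0.4]
(320.7, 288.8, 38.4, 0.92, array([587.1, 300.3,  28. ]))
slide cm [-0.03  0.02  0.04] turn None
expected px [319. 289.]
```

Request:
{"fn": "apply_moves", "kwargs": {"slide": [[0, 0, 0], [0, 0, 0], [0, 0, 0], [0, 0, 0], [-0.8, 0, 0], [-2, 0, 0], [-2.7, 0, 0], [-2, -0.5, 1.6], [0, -1.2, 3.8], [0, -1.3, 4.1], [0, -1.3, 4.1], [0, -1.3, 4.1], [0, -0.8, 2.4], [0, -0.4, 1.16], [1.5, 0, 0], [2.5, 0, 0], [1, 0, 0], [0, 0, 0], [0, 0, 0], [0, 0, 0]], "turn": [[0, 0, 0], [0, 0, 0], [0, 0, 0], [0, 0, 0], [0, 0, 0], [0, 0, 0], [0, 0, 0], [0, 0, 0], [0, 0, 0], [0, 0, 0], [0, 0, 0], [0, 0, 0], [0, 0, 0], [0, 0, 0], [0, 0, 0], [0, 0, 0], [0, 0, 0], [0, 0, 0], [0, 0, 0], [0, 0, 0]], "grip": [0, 0, 0, 0, 0, 0, 0, 0, 0, 0, 0, 0, 0, 0, 0, 0, 0, 0, 0, 0]}}

```text
t: 27.2
ee_pos: [509.9, 90.8, 59.3]
ee_rot: [0.51, 0.49, -0.509, 0.491]
force: [0.2, -0.3, 0.3]
gripper_width: 38.3
```

```bash
python3 chk.py 509.7 90.5 42
```

```text
[509.8  90.7  59.4] 38.519552158372505 [ 0.4  0.1 -0.8]
(319.4, 289.8, 37.7, 0.91, array([510. ,  79.4,  28. ]))
slide cm [ 1.74 -0.01  0.02] turn None
expected px [318. 273.]
```

Request:
{"fn": "apply_moves", "kwargs": {"slide": [[0.8, 0, 0], [0.6, 0, 0], [0.35, 0, 0], [0, 0, 0], [0, 0, 0], [0, 0, 0], [0, 0, 0], [-1, 0, 0], [-2, 0, 0], [-2.5, 0, 0], [-1.5, -0.8, -2], [0, -1.7, -4], [0, -1.8, -4.2], [0, -1.8, -4.2], [0, -1.7, -3.9], [0, -1, -2.2], [0, -0.4, -0.83], [0, 0, 0], [0, 0, 0]], "turn": [[0, 0, 0], [0, 0, 0], [0, 0, 0], [0, 0, 0], [0, 0, 0], [0, 0, 0], [0, 0, 0], [0, 0, 0], [0, 0, 0], [0, 0, 0], [0, 0, 0], [0, 0, 0], [0, 0, 0], [0, 0, 0], [0, 0, 0], [0, 0, 0], [0, 0, 0], [0, 0, 0], [0, 0, 0]], "grip": [0, 0, 0, 0, 0.56, 0.56, 0.56, 0.56, 0.56, 0.56, 0.6, 0.6, 0.6, 0.6, 0.6, 0.6, 0.6, 0.6, 0.6]}}

```text
t: 29.15
ee_pos: [425.5, 306.1, 111.1]
ee_rot: [-0.509, -0.49, 0.51, -0.491]
force: [-0.2, 0.6, -0.2]
gripper_width: 54.5
```

```bash
python3 chk.py 426 307.5 35 "(150,150,480,330)"
python3 - <<'E'
from m import *
t=grab("top","top4")
for o in macs(t,100,(100,190,390,310),30): print(o)
E
```

```text
[425.6 305.8 111.1] 54.63673773122188 [ 1.2  0.4 -0.3]
(319.2, 309.2, 53.6, 0.28, array([424. , 255.1,  28. ]))
(319.0, 246.0, 27.5, 0.94, array([425.9, 308.1,  28. ]))
(159.5, 248.0, 47.0, 0.13, array([302.9, 311.2,  28. ]))
(215.7, 220.5, 76.9, 0.27, array([349.4, 330.9,  28. ]))
slide cm [ 7.61  0.03 -0.18] turn None
expected px [319. 247.]
(166.9, 291.3, 11.4, 0.72, array([425.4, 306. ,  30. ]))
(278.0, 251.0, 9.5, 0.87, array([508. ,  89.6,  30. ]))
(279.7, 215.9, 9.3, 0.89, array([578.8,  87.7,  30. ]))
(135.2, 210.2, 10.7, 0.85, array([584.9, 374.4,  30. ]))
(386.5, 247.5, 48.6, 0.05, array([ 518.5, -128.8,   30. ]))
(283.0, 249.5, 105.4, 0.2, array([511.2,  79.7,  30. ]))
(105.5, 227.0, 37.4, 0.11, array([550.3, 430.6,  30. ]))
```

Request:
{"fn": "apply_moves", "kwargs": {"slide": [[2, 0, -0.2], [3, 0, 0], [1.6, 0, 0], [0.8, 0, 0], [0.2, 0, 0], [0, 0, 0], [0, 0, 0], [0, 0, 0], [0, 0, 0], [0, 0, 0], [0, 0, 0], [-0.8, 0, 0], [-2, 0, 0], [-2.7, 0, 0], [-2, 0, 0], [0, 0, 0], [0, 0, 0]], "turn": [[0, 0, 0], [0, 0, 0], [0, 0, 0], [0, 0, 0], [0, 0, 0], [0, 0, 0], [0, 0, 0], [0, 0, 0], [0, 0, 0], [0, 0, 0], [0, 0, 0], [0, 0, 0], [0, 0, 0], [0, 0, 0], [0, 0, 0], [0, 0, 0], [0, 0, 0]], "grip": [0.6, 0.6, 0.6, 0.6, 0.6, 0.6, 0.6, 0, 0, 0, 0, 0, 0, 0, 0, 0, 0]}}

```text
t: 30.95
ee_pos: [425.0, 308.9, 109.9]
ee_rot: [0.51, 0.49, -0.509, 0.49]
force: [-0.4, 0.3, -0.8]
gripper_width: 37.7
```

```bash
python3 chk.py 507 20.5 42
```

```text
[424.6 308.5 109.2] 37.29892244599988 [-0.6  0.4 -0. ]
(319.5, 296.9, 44.7, 0.74, array([424.2, 269.3,  28. ]))
(244.5, 266.7, 37.9, 0.3, array([367.3, 296.8,  28. ]))
slide cm [ 6.74  9.34 28.46] turn None
expected px [409. 514.]
```

Request:
{"fn": "apply_moves", "kwargs": {"slide": [[0, 0.6, 1.8], [0, 1.3, 4], [0, 1.4, 4.3], [0, 1.4, 4.3], [0, 1.4, 4.3], [0, 1.4, 4.3], [0, 1.0, 3.0], [0, 0.6, 1.7], [0, 0.24, 0.76], [1.5, 0, 0], [2.5, 0, 0], [1, 0, 0], [0, 0, 0], [0, 0, 0], [0, 0, 0]], "turn": [[0, 0, 0], [0, 0, 0], [0, 0, 0], [0, 0, 0], [0, 0, 0], [0, 0, 0], [0, 0, 0], [0, 0, 0], [0, 0, 0], [0, 0, 0], [0, 0, 0], [0, 0, 0], [0, 0, 0], [0, 0, 0], [0, 0, 0]], "grip": [0, 0, 0, 0, 0, 0, 0, 0, 0, 0, 0, 0, 0, 0, 0]}}

```text
t: 32.5
ee_pos: [508.4, 21.3, 60.8]
ee_rot: [0.51, 0.49, -0.509, 0.491]
force: [1.1, 0.3, -0.3]
gripper_width: 37.7
```

```bash
python3 chk.py 507 20.5 42
```

```text
[508.4  21.2  60.9] 37.84965424718551 [0.1 0.4 0.5]
(319.4, 290.7, 37.6, 0.91, array([508.5,   8.7,  28. ]))
slide cm [ 1.88 -0.14  0.08] turn None
expected px [316. 273.]
```

Request:
{"fn": "apply_moves", "kwargs": {"slide": [[0.8, -0.14, 0.08], [0.7, 0, 0], [0.38, 0, 0], [0, 0, 0], [0, 0, 0], [0, 0, 0], [0, 0, 0], [-1, 0, 0], [-2, 0, 0], [-2.5, 0, 0], [-1.5, 0.4, -2.2], [0, 0.8, -4.5], [0, 0.85, -4.8], [0, 0.85, -4.8], [0, 0.85, -4.8], [0, 0.85, -4.8], [0, 0.85, -4.6], [0, 0.6, -3.2], [0, 0.4, -2.08], [0, 0, 0]], "turn": [[0, 0, 0], [0, 0, 0], [0, 0, 0], [0, 0, 0], [0, 0, 0], [0, 0, 0], [0, 0, 0], [0, 0, 0], [0, 0, 0], [0, 0, 0], [0, 0, 0], [0, 0, 0], [0, 0, 0], [0, 0, 0], [0, 0, 0], [0, 0, 0], [0, 0, 0], [0, 0, 0], [0, 0, 0], [0, 0, 0]], "grip": [0, 0, 0, 0, 0.56, 0.56, 0.56, 0.56, 0.56, 0.56, 0.6, 0.6, 0.6, 0.6, 0.6, 0.6, 0.6, 0.6, 0.6, 0.6]}}

```text
t: 34.55
ee_pos: [584.6, 378.3, 111.5]
ee_rot: [0.509, 0.491, -0.508, 0.491]
force: [-0.1, -0.4, -0.2]
gripper_width: 54.9
```

```bash
python3 chk.py 585.5 375.5 35 "(150,150,480,330)"
python3 - <<'E'
from m import *
t=grab("top","top5")
for o in macs(t,100,(100,190,390,310),30): print(o)
E
```

```text
[584.2 376.3 111.4] 54.37041246078452 [-0.2 -0.5 -0. ]
(320.4, 250.4, 27.2, 0.95, array([586.1, 376.8,  28. ]))
(369.5, 222.5, 131.3, 0.29, array([623.5, 397.3,  28. ]))
slide cm [7.64 0.13 0.07] turn None
expected px [320. 252.]
(313.5, 252.4, 9.3, 0.89, array([506.2,  18.5,  30. ]))
(278.1, 250.7, 9.2, 0.89, array([508.6,  89.5,  30. ]))
(279.8, 215.8, 9.3, 0.9, array([578.9,  87.5,  30. ]))
(386.5, 248.0, 48.1, 0.05, array([ 517.5, -128.8,   30. ]))
(134.6, 210.5, 10.6, 0.71, array([584.2, 375.5,  30. ]))
(282.0, 253.1, 104.3, 0.2, array([503.9,  81.5,  30. ]))
(108.0, 203.0, 13.3, 0.22, array([598.2, 428. ,  30. ]))
```

Request:
{"fn": "apply_moves", "kwargs": {"slide": [[2, 0.15, 0], [3, 0, 0], [1.6, 0, 0], [0.8, 0, 0], [0.2, 0, 0], [0, 0, 0], [0, 0, 0], [0, 0, 0], [0, 0, 0], [0, 0, 0], [0, 0, 0], [-0.8, 0, 0], [-2, 0, 0], [-2.7, 0, 0], [-2, 0, 0], [0, 0, 0], [0, 0, 0]], "turn": [[0, 0, 0], [0, 0, 0], [0, 0, 0], [0, 0, 0], [0, 0, 0], [0, 0, 0], [0, 0, 0], [0, 0, 0], [0, 0, 0], [0, 0, 0], [0, 0, 0], [0, 0, 0], [0, 0, 0], [0, 0, 0], [0, 0, 0], [0, 0, 0], [0, 0, 0]], "grip": [0.6, 0.6, 0.6, 0.6, 0.6, 0.6, 0.6, 0, 0, 0, 0, 0, 0, 0, 0, 0, 0]}}

```text
t: 36.35
ee_pos: [585.8, 375.2, 109.9]
ee_rot: [0.509, 0.49, -0.509, 0.49]
force: [-0.3, 0.5, 0.3]
gripper_width: 0.4
```

```bash
python3 chk.py 577 17.9 42
```

```text
[585.3 374.9 108.9] 0.3922436205642119 [ 0.6 -0.3 -0.6]
(388.0, 262.5, 34.3, 0.35, array([638.8, 362.3,  28. ]))
(323.0, 246.2, 27.3, 0.76, array([589.2, 377.3,  28. ]))
slide cm [ 6.74  0.54 35.69] turn None
expected px [323. 560.]
```

Request:
{"fn": "apply_moves", "kwargs": {"slide": [[0, 0, 0], [0, 0, 0], [0, 0, 0], [0, 0, 0], [0, 0, 0]], "turn": [[0, 0, 0], [0, 0, 0], [0, 0, 0], [0, 0, 0], [0, 0, 0]], "grip": [0.65, 0.65, 0.65, 0.65, 0.65]}}

```text
t: 36.9
ee_pos: [585.9, 375.3, 109.9]
ee_rot: [-0.509, -0.49, 0.51, -0.49]
force: [-0.1, 0.0, 0.6]
gripper_width: 37.7
```

```bash
python3 chk.py 586 376 34 "(240,150,480,330)"; python3 -c "
from m import *
for o in macs(grab('top'),100,(100,190,210,310),30): print(o)"
```

```text
[585.9 375.3 110. ] 41.535143872308275 [ 0.1 -0.4  0.9]
(323.0, 245.8, 27.4, 0.95, array([589.2, 377.6,  28. ]))
(368.5, 222.5, 132.2, 0.29, array([623.7, 394.4,  28. ]))
slide cm [ 7.6   0.01 -0.07] turn None
expected px [319. 248.]
(134.5, 208.5, 10.7, 0.72, array([588.2, 376. ,  30. ]))
(201.0, 249.4, 59.9, 0.08, array([508.9, 242.4,  30. ]))
```

View pics/last.png

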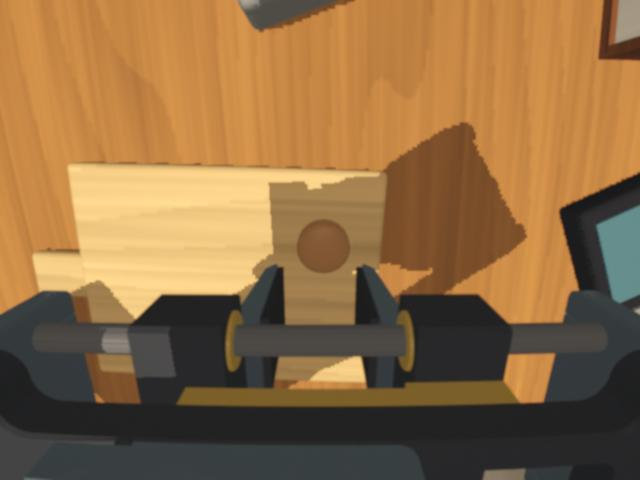

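The macaron lies flat and upright at (323,246), about (589,377). Retrying.

Request:
{"fn": "apply_moves", "kwargs": {"slide": [[1, 0.3, -0.15], [3, 0, 0], [2, 0, 0], [1.2, 0, 0], [0.4, 0, 0], [0, 0, 0], [0, 0, 0], [0, 0, 0], [0, 0, 0], [0, 0, 0], [0, 0, 0], [0, 0, 0], [-0.4, 0, 0], [-0.8, 0, 0], [-1, 0, 0], [0, 0, 0]], "turn": [[0, 0, 0], [0, 0, 0], [0, 0, 0], [0, 0, 0], [0, 0, 0], [0, 0, 0], [0, 0, 0], [0, 0, 0], [0, 0, 0], [0, 0, 0], [0, 0, 0], [0, 0, 0], [0, 0, 0], [0, 0, 0], [0, 0, 0], [0, 0, 0]], "grip": [0.6, 0.6, 0.6, 0.6, 0.6, 0.6, 0.6, 0, 0, 0, 0, 0, 0, 0, 0, 0], "squeeze": 12}}

```text
t: 38.6
ee_pos: [590.0, 377.3, 58.2]
ee_rot: [0.511, 0.49, -0.508, 0.491]
force: [-0.4, 0.0, -0.5]
gripper_width: 38.3
```

```bash
python3 chk.py 577 17.9 42
```

```text
[589.6 377.   57.4] 38.5500775062294 [ 0.1  0.3 -1. ]
(319.6, 288.1, 38.3, 0.93, array([590.4, 367.7,  28. ]))
(395.0, 266.0, 36.2, 0.17, array([637.3, 380.4,  28. ]))
slide cm [ 1.5   0.11 35.94] turn None
expected px [320. 617.]
```

Held. Now lift by 5.5 cm, carry across and stop above the well.

Request:
{"fn": "apply_moves", "kwargs": {"slide": [[-1.5, 0, 0], [-2.5, 0, 0], [-1.3, 0, 1.5], [0, 0, 3.5], [0, 0, 4.3], [0, 0, 4.3], [0, 0, 4.3], [0, 0, 4.3], [0, 0, 4.3], [0, 0, 4.0], [0, 0.1, 3.0], [0, 0, 1.7], [0, 0, 0.74], [1.5, 0, 0], [2.5, 0, 0], [1, 0, 0], [0, 0, 0], [0, 0, 0], [0, 0, 0]], "turn": [[0, 0, 0], [0, 0, 0], [0, 0, 0], [0, 0, 0], [0, 0, 0], [0, 0, 0], [0, 0, 0], [0, 0, 0], [0, 0, 0], [0, 0, 0], [0, 0, 0], [0, 0, 0], [0, 0, 0], [0, 0, 0], [0, 0, 0], [0, 0, 0], [0, 0, 0], [0, 0, 0], [0, 0, 0]], "grip": [0, 0, 0, 0, 0, 0, 0, 0, 0, 0, 0, 0, 0, 0, 0, 0, 0, 0, 0]}}

```text
t: 40.55
ee_pos: [577.1, 17.9, 60.2]
ee_rot: [0.51, 0.49, -0.509, 0.491]
force: [0.7, 0.2, -0.2]
gripper_width: 38.1
```

```bash
python3 chk.py 577 17.9 42
```

```text
[577.   17.8  60.2] 38.2791738156066 [ 0.1  0.1 -0.1]
(319.4, 288.4, 37.8, 0.92, array([577.3,   7.1,  28. ]))
slide cm [ 1.82 -0.01 -0.01] turn None
expected px [318. 272.]
```

Request:
{"fn": "apply_moves", "kwargs": {"slide": [[0.8, 0, 0], [0.6, 0, 0], [0.38, 0, 0], [0, 0, 0], [0, 0, 0], [0, 0, 0], [0, 0, 0], [-1, 0, 0], [-2, 0, 0], [-4, 0, 0], [-4, 0, 0], [-4, -0.6, 3], [0, -0.8, 4.5], [0, -0.8, 4.5], [0, -0.8, 4.5], [0, -0.8, 4.5], [0, -0.8, 4.5], [0, -0.8, 4.0], [0, -0.6, 3.0], [0, 0, 1.3]], "turn": [[0, 0, 0], [0, 0, 0], [0, 0, 0], [0, 0, 0], [0, 0, 0], [0, 0, 0], [0, 0, 0], [0, 0, 0], [0, 0, 0], [0, 0, 0], [0, 0, 0], [0, 0, 0], [0, 0, 0], [0, 0, 0], [0, 0, 0], [0, 0, 0], [0, 0, 0], [0, 0, 0], [0, 0, 0], [0, 0, 0]], "grip": [0, 0, 0, 0, 0.56, 0.56, 0.56, 0.56, 0.56, 0.56, 0.56, 0.5, 0.5, 0.5, 0.5, 0.5, 0.5, 0.5, 0.5, 0.5]}}

```text
t: 42.6
ee_pos: [502.5, -320.4, 191.9]
ee_rot: [-0.51, -0.489, 0.51, -0.49]
force: [-0.6, 0.8, -0.1]
gripper_width: 45.3
```

Run:
```python
from m import *
t=grab("top","top6"); s=grab("scene","scene6")
c=np.array([542,19.2]);a=np.radians(-2.2);R=np.array([[np.cos(a),-np.sin(a)],[np.sin(a),np.cos(a)]])
for o in macs(t,100,(100,190,375,285),32): print(o, ((o[4][:2]-c)@R).round(1))
a=cv2.resize(t["color"][170:300,230:400],(510,390)); b=cv2.resize(s["color"][170:330,230:430],(400,320))
e,_=tool(); print(e)
# cover bar on slab from top
im=np.zeros((390,800,3),np.uint8); im[:,:510]=a; im[:232,510:]=cv2.resize(b,(290,232))
cv2.imwrite("pics/c6.png",im[...,::-1])
```

```text
(313.5, 252.4, 9.3, 0.89, array([506.2,  18.5,  32. ])) [-35.7  -2.1]
(278.4, 250.7, 9.4, 0.86, array([508.5,  88.6,  32. ])) [-36.1  68.1]
(314.3, 217.9, 9.2, 0.89, array([575.7,  18. ,  32. ])) [33.7  0.1]
(279.5, 216.0, 9.3, 0.86, array([578.3,  88. ,  32. ])) [33.6 70.1]
(220.5, 237.0, 52.5, 0.42, array([534.1, 204.3,  32. ])) [-15.  184.7]
(105.5, 228.0, 38.4, 0.1, array([548.2, 429.6,  32. ])) [ -9.6 410.3]
[ 503.40934588 -319.04012646  191.5503987 ]
```

View pics/c6.png

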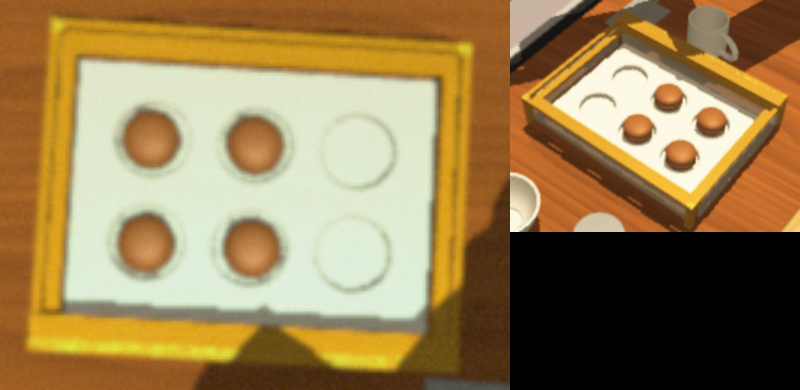

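All four macarons sit flat inside their wells, within about 2.5 mm of centre. Now for the cover.

Request:
{"fn": "apply_moves", "kwargs": {"slide": [[0, 0, 0], [0, 0, 0], [0, 0, 0], [0, 0, 0], [0, 0, 0], [0, 0, 0], [0, 0, 0], [0, 0, 0], [0, 0, 0], [0, 0, 0], [0, 0, 0], [3, 0, 0], [4, 0, 0], [2, 0, 0], [0, 0, 0], [0, 0, 0]], "turn": [[8.05, 0, 0], [8.05, 0, 0], [8.05, 0, 0], [8.05, 0, 0], [8.05, 0, 0], [8.05, 0, 0], [8.05, 0, 0], [8.05, 0, 0], [8.05, 0, 0], [8.05, 0, 0], [7.9, 0, 0], [0, 0, 0], [0, 0, 0], [0, 0, 0], [0, 0, 0], [0, 0, 0]], "grip": [0.5, 0.5, 0.5, 0.5, 0.5, 0.5, 0.5, 0.5, 0.5, 0.5, 0.5, 0.5, 0.5, 0.5, 0.5, 0.5]}}

```text
t: 44.3
ee_pos: [504.3, -316.8, 101.9]
ee_rot: [0.707, -0.003, -0.707, -0.003]
force: [0.3, 0.5, 0.5]
gripper_width: 45.7
```

Run:
```python
from m import *
f=grab("wrist","w8"); e,R=tool(); print(e,R.as_matrix().round(3))
for c in blobs(f,(0,60,15),(14,255,140),300,(260,100,380,290)):
    b=cv2.minAreaRect(c); P=np.array([onz(f,*p,47)[:2] for p in cv2.boxPoints(b)]); print(b,P.round(1).tolist())
print(proj(f,(502.2+55,-319.7,47)),proj(f,(502.2,-319.7,47)))
t=load("top6")
for c in blobs(t,(0,60,15),(14,255,140),100,(430,190,530,330)):
    b=cv2.minAreaRect(c); P=np.array([onz(t,*p,45)[:2] for p in cv2.boxPoints(b)]); print(P.mean(0).round(1),P.round(1).tolist())
go([502.2,-319.7,38.7])
```

```text
[ 504.72279434 -317.40588097  102.65234428] [[ 0.002 -0.009 -1.   ]
 [-0.001 -1.     0.009]
 [-1.     0.001 -0.002]]
((324.0, 210.5), (61.0, 16.0), 90.0) [[559.7, -315.1], [559.6, -325.4], [518.9, -325.4], [519.0, -314.7]]
[323.12669146 183.77567685] [323.63107803 264.44870265]
[ 366.9 -320.7] [[368.8, -228.5], [390.6, -410.2], [364.9, -412.6], [343.2, -231.3]]
[ 501.1 -316.7] [[553.8, -308.2], [554.1, -326.4], [448.5, -325.1], [448.2, -307.1]]
slide cm [6.39 0.22 0.27] turn None
```

View pics/w8.png

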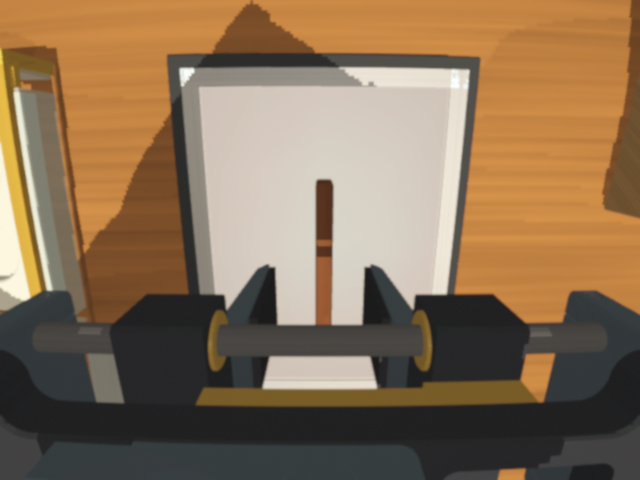

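The bar is at (324,180–325), where I left it. Grasping at the same TCP as at release, so retracing the path will fit.

Request:
{"fn": "apply_moves", "kwargs": {"slide": [[2, 0.22, 0.27], [2, 0, 0], [1.2, 0, 0], [0.7, 0, 0], [0.4, 0, 0], [0, 0, 0], [0, 0, 0], [0, 0, 0]], "turn": [[0, 0, 0], [0, 0, 0], [0, 0, 0], [0, 0, 0], [0, 0, 0], [0, 0, 0], [0, 0, 0], [0, 0, 0]], "grip": [0.5, 0.5, 0.5, 0.5, 0.5, 0.5, 0.5, 0.5], "squeeze": 50}}

```text
t: 45.15
ee_pos: [501.2, -320.2, 38.8]
ee_rot: [0.708, -0.004, -0.707, -0.003]
force: [-0.3, -1.1, -0.2]
gripper_width: 45.6
```

Run:
```python
from m import *
e,R=tool(); print(e,R.as_matrix().round(3)[:,1],bot.state()["force"])
go([502.2,-319.7,38.7],Ro.from_quat([0.707,-0.004,-0.707,-0.004]))
```

```text
[ 501.15129644 -320.22639634   38.79135748] [-0.01  -1.     0.001] [-0.25750755 -1.06366493 -0.21461695]
slide cm [ 0.01 -0.05 -0.1 ] turn [ 0.06 -0.07 -0.05]
```

Request:
{"fn": "apply_moves", "kwargs": {"slide": [[0, -0.05, -0.1], [0, 0, 0], [0, 0, 0], [0, 0, 0], [0, 0, 0], [0, 0, 0], [0, 0, 0], [-0.5, 0, 0], [-1.5, 0, 0], [-2.5, 0, 0], [-3, 0, 0], [-3, 0, 0], [-2, 0, 0], [-0.8, 0, 0], [0, 0, 0], [0, 0, 0]], "turn": [[0, 0, 0], [0, 0, 0], [0, 0, 0], [0, 0, 0], [0, 0, 0], [0, 0, 0], [0, 0, 0], [0, 0, 0], [0, 0, 0], [0, 0, 0], [0, 0, 0], [0, 0, 0], [0, 0, 0], [0, 0, 0], [0, 0, 0], [0, 0, 0]], "grip": [0.5, 0, 0, 0, 0, 0, 0, 0, 0, 0, 0, 0, 0, 0, 0, 0]}}

```text
t: 46.75
ee_pos: [500.8, -318.8, 169.6]
ee_rot: [-0.706, 0.003, 0.708, 0.004]
force: [-0.7, -1.0, -4.5]
gripper_width: 11.1
```

Request:
{"fn": "apply_moves", "kwargs": {"slide": [[0, 0, 0], [0, 0, 0], [0, 0, 0], [0, 0, 0], [0, 0, 0], [0, 0, 0], [0, 0, 0], [0, 0, 0], [0, 0, 0], [0, 0, 0], [0, 0, 0], [0, 0, 0], [0, 0, 0], [0, 0, 0], [0, 0, 0]], "turn": [[-4, 0, 0], [-7, 0, 0], [-7.5, 0, 0], [-8, 0, 0], [-8, 0, 0], [-8, 0, 0], [-8, 0, 0], [-8, 0, 0], [-8, 0, 0], [-8, 0, 0], [-7, 0, 0], [-4.5, 0, 0], [-2.5, 0, 0], [0, 0, 0], [0, 0, 0]], "grip": [0, 0, 0, 0, 0, 0, 0, 0, 0, 0, 0, 0, 0, 0, 0]}}

```text
t: 48.25
ee_pos: [501.1, -319.1, 169.7]
ee_rot: [-0.509, -0.491, 0.509, -0.49]
force: [0.1, -0.4, -4.8]
gripper_width: 11.3
```

Run:
```python
from m import *
e,R=tool(); s=bot.state();print(e,R.as_matrix().round(3)[:,1],s["force"],s["torque"],s["gripper_width"])
a=np.radians(-2.2);y=np.array([np.cos(a),np.sin(a),0]);x=np.array([0,0,-1]);T=Ro.from_matrix(np.array([x,y,np.cross(x,y)]).T)
go([570,17.2,172],T)
```

```text
[ 501.12582392 -319.06726891  169.73669022] [ 0.999 -0.037 -0.002] [ 0.12624595 -0.37763147 -4.82818035] [-0.0056677  -0.11343226  0.01480873] 11.294815878013168
slide cm [ -0.19   5.63 -33.86] turn [ 0.06 -0.08  0.13]
```

Request:
{"fn": "apply_moves", "kwargs": {"slide": [[0, 0.2, -1.5], [0, 0.5, -3.0], [0, 0.6, -3.6], [0, 0.6, -3.6], [0, 0.6, -3.6], [0, 0.6, -3.6], [0, 0.6, -3.6], [0, 0.6, -3.6], [0, 0.6, -3.2], [0, 0.5, -2.3], [0, 0.3, -1.5], [-0.2, 0, -0.75], [0, 0, 0], [0, 0, 0], [0, 0, 0], [0, 0, 0], [0, 0, 0], [0, 0, 0], [0, 0, 0]], "turn": [[0, 0, 0], [0, 0, 0], [0, 0, 0], [0, 0, 0], [0, 0, 0], [0, 0, 0], [0, 0, 0], [0, 0, 0], [0, 0, 0], [0, 0, 0], [0, 0, 0], [0, 0, 0], [0, 0, 0], [0, 0, 2.5], [0, 0, 3.5], [0, 0, 3.5], [0, 0, 3.5], [0, 0, 0], [0, 0, 0]], "grip": [0, 0, 0, 0, 0, 0, 0, 0, 0, 0, 0, 0, 0, 0, 0, 0, 0, 0, 0]}}

```text
t: 50.15
ee_pos: [570.6, 15.8, 173.3]
ee_rot: [0.561, 0.43, -0.451, 0.545]
force: [1.3, 0.4, -4.3]
gripper_width: 11.5
```

```bash
cat > t.py <<'E'
from m import *
import sys
e,R=tool(); s=bot.state();print(e,R.as_matrix().round(3).tolist(),s["force"].round(1),s["torque"].round(2),s["gripper_width"])
a=np.radians(-2.2);th=np.radians(float(sys.argv[4]));y=np.array([np.cos(a)*np.cos(th),np.sin(a)*np.cos(th),np.sin(th)]);z=np.array([np.sin(a),-np.cos(a),0]);T=Ro.from_matrix(np.array([np.cross(y,z),y,z]).T)
go([float(v) for v in sys.argv[1:4]],T)
E
python3 t.py 563 17.6 102.5 13
```

```text
[570.57294257  15.84364912 173.26066426] [[0.224, 0.974, -0.038], [-0.009, -0.037, -0.999], [-0.975, 0.224, 0.0]] [ 1.3  0.4 -4.3] [-0.04  0.24 -0.01] 11.525139290696453
slide cm [ 6.73 -2.33 -0.15] turn [0.05 0.01 0.06]
```

Request:
{"fn": "apply_moves", "kwargs": {"slide": [[0.9, -0.25, -0.15], [1.7, -0.55, 0], [1.7, -0.55, 0], [1.3, -0.4, 0], [0.8, -0.2, 0], [0.3, 0, 0], [0, 0, 0], [0, 0, 0], [0, 0, 0]], "turn": [[0, 0, 0], [0, 0, 0], [0, 0, 0], [0, 0, 0], [0, 0, 0], [0, 0, 0], [0, 0, 0], [0, 0, 0], [0, 0, 0]], "grip": [0, 0, 0, 0, 0, 0, 0, 0, 0]}}

```text
t: 51.05
ee_pos: [567.8, 18.4, 104.2]
ee_rot: [0.562, 0.43, -0.45, 0.546]
force: [-0.2, 0.1, -4.6]
gripper_width: 11.3
```

```bash
python3 t.py 532.0 18.4 95 13; python3 -c "
from m import *
f=grab('wrist','w9')"
```

```text
[567.80273476  18.39979902 104.19896019] [[0.226, 0.973, -0.036], [-0.008, -0.035, -0.999], [-0.974, 0.227, -0.0]] [-0.2  0.1 -4.6] [-0.01  0.23 -0.03] 11.30684104059598
slide cm [ 0.09 -3.69  0.13] turn [ 0.11 -0.03 -0.1 ]
```

View pics/w9.png

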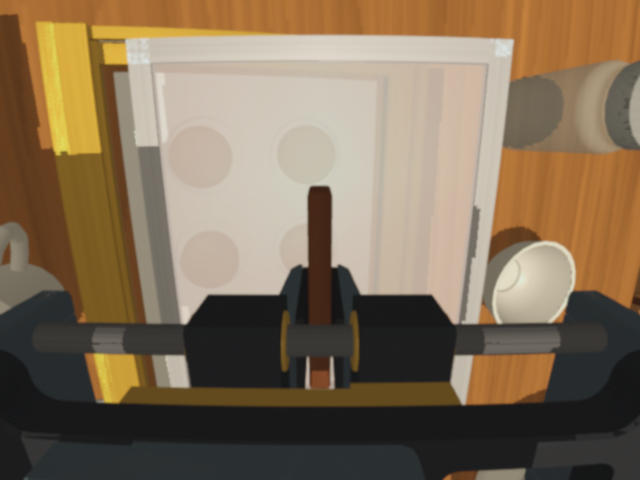

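The cover sits in the hand as before, far right corner at (513,40), with its near edge clear of the lip. Sliding it under the lip.

Request:
{"fn": "apply_moves", "kwargs": {"slide": [[0.0, -0.4, 0.1], [0, -0.5, 0], [0, -0.5, 0], [0, -0.5, 0], [0, -0.5, 0], [0.05, -0.4, 0], [0, -0.4, 0], [0, -0.3, 0], [0, 0, 0], [0, 0, 0]], "turn": [[0, 0, 0], [0, 0, 0], [0, 0, 0], [0, 0, 0], [0, 0, 0], [0, 0, 0], [0, 0, 0], [0, 0, 0], [0, 0, 0], [0, 0, 0]], "grip": [0, 0, 0, 0, 0, 0, 0, 0, 0, 0]}}

```text
t: 52.1
ee_pos: [533.2, 18.7, 95.1]
ee_rot: [0.561, 0.43, -0.45, 0.545]
force: [-0.6, 0.1, -4.5]
gripper_width: 11.0
```

```bash
python3 t.py 532.0 18.4 95 13; python3 -c "
from m import *
f=grab('wrist','w10')"
```

```text
[533.21891291  18.65177835  95.11025254] [[0.225, 0.974, -0.036], [-0.008, -0.035, -0.999], [-0.974, 0.225, 0.0]] [-0.6  0.1 -4.5] [-0.01  0.3   0.02] 11.038936846371177
slide cm [-0.02 -0.12  0.03] turn [ 0.12 -0.02 -0.01]
```

View pics/w10.png

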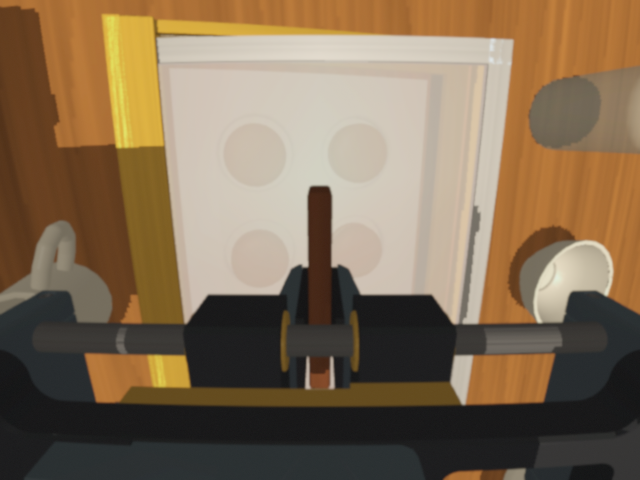

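The view matches the one at extraction: the near edge is under the lip. Lowering the free side.

Request:
{"fn": "apply_moves", "kwargs": {"slide": [[0, -0.1, 0.03], [0.23, 0.06, 0], [0.23, 0.06, 0], [0.23, 0.06, 0], [0.23, 0.06, 0], [0.23, 0.06, 0], [0.23, 0.06, 0], [0.23, 0.06, 0], [0.23, 0.06, 0], [0, 0, 0], [0, 0, 0]], "turn": [[0, 0, 0], [0, 0, -1.3], [0, 0, -1.3], [0, 0, -1.3], [0, 0, -1.3], [0, 0, -1.3], [0, 0, -1.3], [0, 0, -1.3], [0, 0, -1.3], [0, 0, 0], [0, 0, 0]], "grip": [0, 0, 0, 0, 0, 0, 0, 0, 0, 0, 0]}}

```text
t: 53.25
ee_pos: [539.5, 18.1, 77.1]
ee_rot: [0.52, 0.479, -0.498, 0.502]
force: [-0.1, 0.3, -4.4]
gripper_width: 11.8
```

```bash
python3 t.py 541.1 18.2 72.7 0
```

```text
[539.52550679  18.09538054  77.13049971] [[0.045, 0.998, -0.036], [-0.002, -0.036, -0.999], [-0.999, 0.045, 0.0]] [-0.1  0.3 -4.4] [-0.04  0.02 -0.02] 11.755839011864719
slide cm [ 0.45  0.14 -0.02] turn [ 0.12  0.01 -2.57]
```

Request:
{"fn": "apply_moves", "kwargs": {"slide": [[0.2, 0.06, 0], [0.18, 0.06, 0], [0.05, 0, 0], [0, 0, 0], [0, 0, 0]], "turn": [[0, 0, -1.3], [0, 0, -1.2], [0, 0, 0], [0, 0, 0], [0, 0, 0]], "grip": [0, 0, 0, 0, 0]}}

```text
t: 53.75
ee_pos: [540.7, 18.0, 73.0]
ee_rot: [0.509, 0.49, -0.509, 0.491]
force: [0.7, 0.1, -4.7]
gripper_width: 11.1
```

```bash
python3 t.py 541.1 18.2 72.7 0
```

```text
[540.68834258  18.03584628  72.99256902] [[0.001, 0.999, -0.036], [-0.0, -0.036, -0.999], [-1.0, 0.001, 0.0]] [ 0.7  0.1 -4.7] [ 0.02 -0.08  0.01] 11.138934598626282
slide cm [ 0.03  0.04 -0.02] turn [ 0.12  0.01 -0.08]
```

Request:
{"fn": "apply_moves", "kwargs": {"slide": [[0.05, 0, 0], [0.05, 0, 0], [0.03, 0, 0], [0, 0, 0], [0, 0, 0]], "turn": [[0, 0, 0], [0, 0, 0], [0, 0, 0], [0, 0, 0], [0, 0, 0]], "grip": [0, 0, 0, 0, 0]}}

```text
t: 54.25
ee_pos: [540.8, 18.0, 72.0]
ee_rot: [0.509, 0.49, -0.509, 0.491]
force: [-2.0, 0.0, 0.1]
gripper_width: 11.5
```

Contact: the ledge now takes the weight. Releasing and rising.

Request:
{"fn": "apply_moves", "kwargs": {"slide": [[0, 0, 0], [0, 0, 0], [0, 0, 0], [0, 0, 0], [0, 0, 0], [-1, 0, 0], [-2, 0, 0], [-4, 0, 0], [-4, -0.5, 2], [0, -1, 4.5], [0, -1, 4.5], [0, -1, 4.5], [0, 0, 4.5], [0, 0, 4], [0, 0, 0], [0, 0, 0]], "turn": [[0, 0, 0], [0, 0, 0], [0, 0, 0], [0, 0, 0], [0, 0, 0], [0, 0, 0], [0, 0, 0], [0, 0, 0], [0, 0, 0], [0, 0, 0], [0, 0, 0], [0, 0, 0], [0, 0, 0], [0, 0, 0], [0, 0, 0], [0, 0, 0]], "grip": [0.45, 0.45, 0.45, 0.45, 0.45, 0.45, 0.45, 0.45, 0.45, 0.45, 0.45, 0.45, 0.45, 0.45, 0.45, 0.45]}}

```text
t: 55.85
ee_pos: [496.8, -221.0, 182.1]
ee_rot: [0.51, 0.49, -0.509, 0.491]
force: [-0.9, -0.1, 0.2]
gripper_width: 41.0
```

Run:
```python
from m import *
t=grab("top","top9"); s=grab("scene","scene9")
for n in("top0","top9"):
    g=load(n)
    for c in blobs(g,(0,60,15),(14,255,130),100,(270,220,360,250)):
        b=cv2.minAreaRect(c); P=np.array([onz(g,*p,76)[:2] for p in cv2.boxPoints(b)]); print(n,P.mean(0).round(1),b)
d=[cv2.absdiff(load(a)["color"],load(b)["color"])[180:360,220:440].mean() for a,b in(("scene0","scene9"),)]
a=cv2.resize(t["color"][165:345,225:405],(540,540)); b1=cv2.resize(load("scene0")["color"][170:340,230:430],(250,212)); b=cv2.resize(s["color"][170:340,230:430],(250,212))
im=np.zeros((540,800,3),np.uint8); im[:,:540]=a; im[:212,545:795]=b1; im[220:432,545:795]=b
cv2.imwrite("pics/c9.png",im[...,::-1]); print(d,tool()[0])
```

```text
top0 [541.9  17.5] ((314.4638366699219, 233.11553955078125), (55.31614303588867, 5.813480377197266), 3.3664605617523193)
top9 [539.8  18.4] ((314.0170593261719, 234.1675567626953), (54.287628173828125, 5.659229755401611), 2.935673475265503)
[np.float64(11.466531986531987)] [ 496.97987377 -219.5551315   182.00348652]
```

Picture limit reached, so I'll check flatness numerically by triangulating the bar before and after.

Run:
```python
from m import *
def bar(n,roi):
    f=load(n); c=max(blobs(f,(0,60,15),(14,255,135),60,roi),key=cv2.contourArea); M=cv2.moments(c); return f,M["m10"]/M["m00"],M["m01"]/M["m00"],cv2.contourArea(c)
for k in("0","9"):
    ft,u,v,A=bar("top"+k,(270,220,360,250)); fs,us,vs,As=bar("scene"+k,(295,205,365,260))
    c1,d1=ray(ft,u,v); c2,d2=ray(fs,us,vs)
    q=np.linalg.lstsq(np.array([d1,-d2]).T,c2-c1,rcond=None)[0]; p,r=c1+d1*q[0],c2+d2*q[1]
    print(k,((p+r)/2).round(1),"gap",np.linalg.norm(p-r).round(1),A,As,np.round([us,vs],1))
# free-side rim & frame: intensity profile across the far edge in top view
for k in("0","9"):
    f=load("top"+k); g=cv2.cvtColor(f["color"],cv2.COLOR_RGB2GRAY)
    for u in(270,300,340,370): print(k,u,g[174:192,u].tolist())
```

```text
0 [542.5  18.1  64.5] gap 1.1 271.0 600.5 [328.7 233.9]
9 [540.6  19.1  63.6] gap 1.0 258.5 563.0 [329.7 233.9]
0 270 [108, 104, 96, 132, 161, 157, 135, 153, 196, 207, 208, 209, 207, 197, 186, 181, 184, 193]
0 300 [98, 100, 97, 92, 101, 138, 161, 154, 137, 161, 199, 207, 206, 207, 203, 194, 186, 181]
0 340 [96, 99, 99, 101, 103, 95, 76, 113, 148, 161, 144, 151, 186, 204, 204, 202, 204, 197]
0 370 [112, 110, 105, 107, 111, 106, 102, 92, 85, 116, 150, 160, 140, 150, 188, 204, 202, 202]
9 270 [115, 104, 103, 140, 165, 164, 148, 163, 190, 210, 216, 217, 218, 214, 205, 192, 191, 204]
9 300 [100, 107, 104, 101, 103, 142, 166, 160, 143, 158, 177, 204, 215, 213, 215, 209, 196, 189]
9 340 [103, 99, 102, 106, 107, 96, 84, 113, 159, 165, 145, 135, 156, 195, 212, 211, 209, 209]
9 370 [112, 112, 110, 116, 112, 108, 104, 100, 90, 118, 159, 162, 150, 147, 168, 201, 211, 209]
```

```bash
python3 -c "
from workcell import bot
print(bot.hand_in())"
```

```text
the job is handed in; nothing more can be done
None
```

The job is done and handed in. All four macarons present are in wells of their own, and the cover is back on with one long edge under the lip. It took about 56 s of the 208 s.

- **Cover off:** I raised its free side by 13°, drew it out from under the lip and laid it on the slab, turned a quarter turn.
- **Macarons:** two grasps slipped, one because I gripped too high on the domed shell and one for a reason I didn't find. Both worked on a second try. Before the cover went back on, each macaron looked flat and measured within about 2.5 mm of its well's centre.
- **Cover on:** I tucked it under the lip at 13° and lowered it until the ledge took its weight. I saw the tuck in the wrist camera.

**Last checks:**
- The two-camera estimate of the grip bar differs from the start by 2 mm towards the lip and 1 mm in height. The 2 mm is about what the pocket's play allows.
- The free-side frame reads the same as at the start apart from that 2 mm shift, which fits a flat cover.
- The arm stood well clear, with no contact force beyond sensor noise.

The final picture was refused because I had reached the 16-picture limit, so the end state was checked only by these numbers. I didn't measure the macarons again under the cover. I planned every path clear of the cup, jar and bowl and saw nothing touch them, but I didn't measure their final positions.

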